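Fetch the forked press insert from the tool carousel

TASK

The press needs the forked insert next. Turn the carousel by its centre bar until the forked insert's pocket lines up with the pointer in the gap of the guard rail and let it stop there, then draw the insert straight out of its slanted pocket and set it down gently, standing upright on its foot with the fork up, in the shallow aluminium tray. Leave the other inserts in their pockets and do not push the other things on the bench about.

Things in the scene. Friction and masses are not known exactly. Their poses are not given: they have to be found in the camera images.
- base: Fixed round grey plate under the carousel, 300 mm across, 12 mm thick. Origin: underside centre, on the turning axis; z up. -x points to the pointer on the rim and the middle of the gap. Guard rail: 8 mm rod, 195 mm from the axis, 105 mm above the bench, on posts, all round but for 55 degrees either side of the pointer. Stands with the pointer 25 to 55 degrees to the robot's right of -x.
- carousel: Aluminium turntable, 260 mm across, five square pockets 72 degrees apart. Origin: its underside on the turning axis (z, up), 30 mm above the bench. Turns endlessly both ways, friction 0.04 N m, stays where left. The forked insert's pocket lies on its -x; its x agrees with the base's x when that pocket is at the pointer. Anticlockwise from above: forked, domed, empty, bladed, conical.
- bar (a point): Middle of the turning bar, on the turning axis, 154 mm above the bench; axes as the carousel's. The black bar is 64 mm long along x, 12 mm thick along y, 34 mm high (137 to 171 mm above the bench), on top of a 36 mm round post, with free space beside it.
- fork_pocket (a point): Centre of the mouth of the forked insert's pocket, 96 mm from the turning axis, 90 mm above the bench; axes as the carousel's. The grey pocket is 29 mm square inside, walls 4 mm, 36 mm deep, and leans outwards 24 degrees from vertical, like all the pockets.
- fork: The wanted insert, 105 mm long, about 180 g. From the foot: 26 mm square shank (0-48 mm), 30 mm square neck (48-80), two prongs 30 x 8 mm, outer faces 30 mm apart (to 105). Origin: centre of the foot; z along it to the fork, prongs apart along y. In the pocket it leans out 24 to 29 degrees, y level, x outwards and down, with 1.5 mm play each way, lowest 36 mm inside.
- dome: Steel press insert, 180 g, same square shank (26 mm) and neck (30 mm square, 48 to 80 mm above the foot) as the forked one, but with a round dome head, 96 mm long. Origin: centre of its square foot; z along its length towards the head. It stands in its own slanted pocket and must stay there.
- blade: Steel press insert, 180 g, same square shank (26 mm) and neck (30 mm square, 48 to 80 mm above the foot) as the forked one, but with a thin flat blade head (6 x 30 mm), 101 mm long. Origin: centre of its square foot; z along its length towards the head. It stands in its own slanted pocket and must stay there.
- cone: Steel press insert, 180 g, same square shank (26 mm) and neck (30 mm square, 48 to 80 mm above the foot) as the forked one, but with a cone head, 102 mm long. Origin: centre of its square foot; z along its length towards the head. It stands in its own slanted pocket and must stay there.
- tray: Fixed shallow aluminium tray, 128 mm square and 14 mm high outside, rim walls 4 mm, floor about 4 mm thick, empty. Origin: centre of its underside. It stands to the left or right of the carousel; on the other side stands a 55 mm high grey bin of clear housings.
- tape: Bystander: cardboard tape roll, 96 mm across, 45 mm high, lying flat.
- screwdriver: Bystander: screwdriver, 180 mm long, lying on the bench.
- jar: Bystander: jar, 66 mm across, 90 mm high.
- mallet: Bystander: hammer, 220 mm long, lying on the bench.
- housing_a: Bystander: small clear plastic housing, 40 x 36 x 31 mm.
- housing_b: Bystander: another small clear plastic housing, 40 x 36 x 31 mm.

How it is judged:
By the outcome, as a careful person would: the job done as asked, in the order asked, and still so for the second after the job is handed in, with the robot touching nothing.
It also fails if it takes over 72 s, if anything falls off the work surface, if the arm or the gripper's body presses on something with over 40 N, if the wrist force passes 120 N, or if a joint passes its speed limit or range.

ROBOT

A 6-joint arm with a two-finger parallel gripper is mounted at the origin on the work surface. World frame = base frame: x ahead of the robot, y to its left, z up, the work surface at z = 0. Lengths are in m, angles in degrees, forces in N, time in s.
With the tool pointing down it reaches from about 0.4 to 0.825 m from the base axis. Payload 7 kg.
Tool frame: the origin (TCP) lies between the finger pads; the fingertips stand 19 mm ahead of it and the grasp point (between the pads) is the TCP; x points along the fingers, y is the direction in which the jaws open and shut, and the axes are right-handed (so a half turn about x gives the same grasp; the last joint's range is limited). The gripper opens to 88 mm and grips with 3 to 60 N. Pads are 19 mm wide; open, the fingers measure 130 mm over their backs; the gripper's body (78 mm by 193 mm) begins 47 mm behind the grasp point.
Start: joints at [-56.946, 20.546, 0.682, 0, -70.136, -16.507], TCP at [0.192, -0.647, 0.246] pointing down, gripper open.
Joint ranges: [-176.03, 176.03], [-82.01, 121.73], [-58.28, 71.71], [-173.87, 95.51], [-174.79, -0.11], [-173.66, 173.66]. Speed limits (degrees/s): [136.94, 136.94, 172.46, 180, 180, 180].

INTERFACE

Orientations are given as [roll, pitch, yaw] about the fixed x, y, z axes, in that order (R = Rz(yaw) Ry(pitch) Rx(roll)).
In Python, from plant import * gives the robot as it stands.
- The arm moves only by the tool step_arm, never from a script. Its argument "steps" is a list of rows, each a list of 2 entries, a list of its own where there are three numbers: the shift along the tool's x, y, z in units of 0.02 m (1.0 is 0.02 m), then the turn about the tool's x in units of 6 degrees (1.0 is 6 degrees). A call has 1 to 20 rows; each row shifts and turns the commanded pose from where the row before left it, along the tool's axes as they then stand; what a row does not reach is not made up. A row lasts 1/12 s, in which the tool goes at most 41.7 mm and 7.16 degrees, less where a joint would pass 70% of its speed; a pose out of reach is approached as far as the arm can. A call with a number of a shift or a turn outside -1 to 1 is refused whole. A call with a gripper value outside its range is refused whole. "fingers" is the closure, from 0 (fully open) to 1 (shut), set as the call begins (left out, the last holds). The fingers move at their own pace and stop on an object; "grip_force" is the grip in N (left out, the last holds). Time passes only in rows, so rows that do not move let the fingers close. It gives the time, the measured TCP pose, the force and the opening at its end, in the units of the state.
- get_state(): the state, without advancing time (a new reading comes with each control period).
- capture(name): name is "scene" or "side" or "wrist"; returns the picture (400x640x3 uint8, blue, green, red); there is no depth.
- camera_model(name): a dict with "intrinsics" (3x3 intrinsics, pixels), "rvec" (rotation vector, rad) and "tvec" (3), from world to camera coordinates, as OpenCV has them. Camera axes: x right, y down, z forward; pixel columns grow to the right and rows downward; lengths in m; the calibration is good to about 2 mm. A picture is of the moment at which its call begins: read the wrist's pose just before it. camera_model takes no time and is no camera call; for the wrist camera it gives the pose at the moment of the call.
- close_job(): hands the job in, once; it reports no verdict.
The state is a dict: "time_s": time; "joints": joint angles; "qd": joint speeds; "joint_torque": joint torques, N m; "tcp_pos": TCP position; "eef_rot": TCP orientation; "contact_force": force on the tool from outside, world axes, zero at the start; "moment": the same for the moment, N m; "gripper_width": finger opening in m.
Only numpy, scipy, OpenCV 4.12 (cv2) and the standard library are available. Lean on these libraries where they do the work, as an engineer would, in place of code of your own. Each camera call takes 0.05 s, during which the arm holds its last target.

## Working session

There is one attempt and no reset: what is moved stays moved. The work goes in short steps, Python scripts to look and compute and a tool call to move; the robot and the scene stay as the last step left them, time stands still between calls to the robot, and variables do not carry over. Pictures are saved under pics/ and viewed, and the job is handed in when it is done.

Besides the shell and the picture viewer there is one more tool, called by a JSON object that holds its "method" and its "body", one argument or row to a line. step_arm: Moves the arm, as the interface text tells. Its arguments: {"type":"object","properties":{"steps":{"type":"array","items":{"type":"array"}},"fingers":{"type":"number"},"grip_force":{"type":"number"}},"required":["steps"]}

```bash
ls; mkdir -p pics; python3 - <<'E'
from plant import *
import cv2
print(get_state())
for n in ["scene","side","wrist"]:
    m=camera_model(n); print(n,m)
    cv2.imwrite(f"pics/{n}0.png",capture(n))
E
```

```text
pics
{'time_s': 0.0, 'joints': array([-5.69456875e+01,  2.05920738e+01,  6.33263262e-01, -1.99954995e-02,
       -7.01367416e+01, -1.65077808e+01]), 'qd': array([0.08052907, 0.0317627 , 0.01571525, 0.08929718, 0.01793909,
       0.08845823]), 'joint_torque': array([-4.83529238e-04, -5.82722819e+01,  2.93050146e+01,  6.99730173e+00,
        7.02512145e-03, -1.83269685e-04]), 'tcp_pos': array([ 0.19208587, -0.64660399,  0.24461198]), 'eef_rot': array([ 95.38021748,  89.90261593, 111.91993958]), 'contact_force': array([-0.8685672 ,  0.53332891,  0.17564774]), 'moment': array([ 0.01302034,  0.0204317 , -0.00636704]), 'gripper_width': 0.08746859145517101}
scene {'intrinsics': array([[370.61888352,   0.        , 320.12496343],
       [  0.        , 370.61888352, 201.13561246],
       [  0.        ,   0.        ,   1.        ]]), 'rvec': array([ 2.19602128,  0.58836629, -0.24786573]), 'tvec': array([-0.50231654, -0.09562389,  1.27132574])}
side {'intrinsics': array([[378.87965316,   0.        , 318.66556953],
       [  0.        , 378.87965316, 188.73379055],
       [  0.        ,   0.        ,   1.        ]]), 'rvec': array([ 0.15307753, -2.67651875,  1.5394038 ]), 'tvec': array([0.57619739, 0.12146289, 1.10118438])}
wrist {'intrinsics': array([[282.01810558,   0.        , 321.07430655],
       [  0.        , 282.01810558, 202.01289596],
       [  0.        ,   0.        ,   1.        ]]), 'rvec': array([-1.75772806, -2.3555753 , -0.36246876]), 'tvec': array([ 0.67432165, -0.03919779,  0.39101694])}
```

View pics/scene0.png

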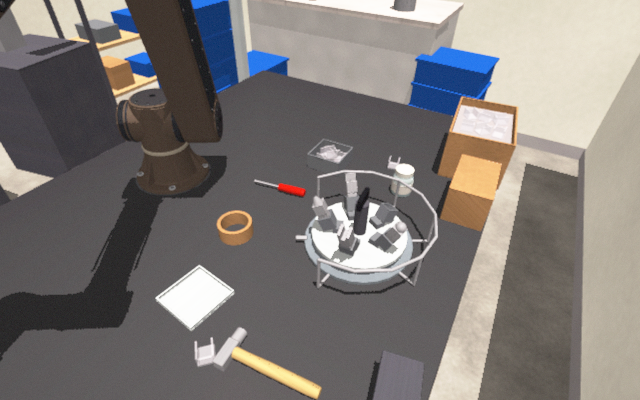

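View pics/side0.png

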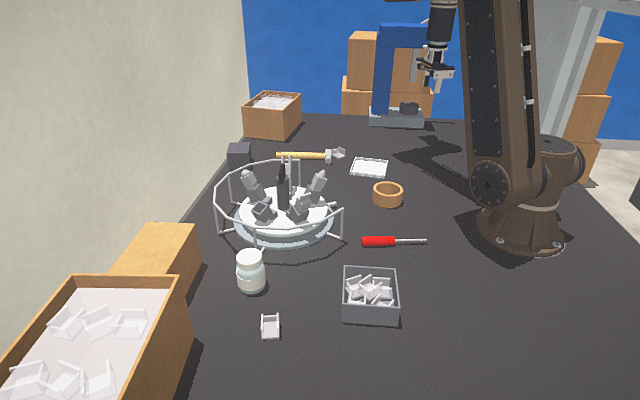

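View pics/wrist0.png

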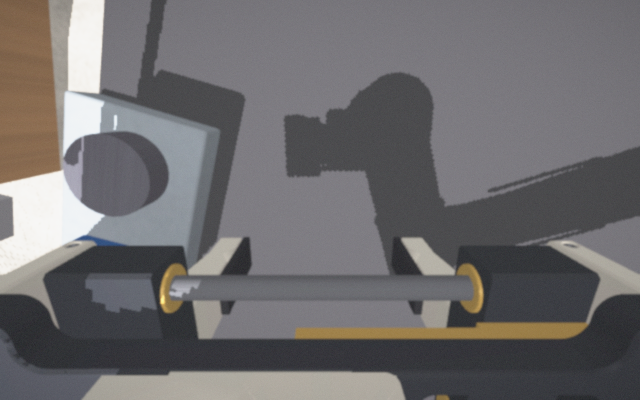

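```bash
python3 - <<'E'
import cv2
a=cv2.imread("pics/scene0.png")[160:300,280:450]
cv2.imwrite("pics/scene0z.png",cv2.resize(a,None,fx=4.4,fy=4.2,interpolation=cv2.INTER_CUBIC))
a=cv2.imread("pics/side0.png")[140:260,205:355]
cv2.imwrite("pics/side0z.png",cv2.resize(a,None,fx=5,fy=5,interpolation=cv2.INTER_CUBIC))
E
```

```text
(no output)
```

View pics/scene0z.png

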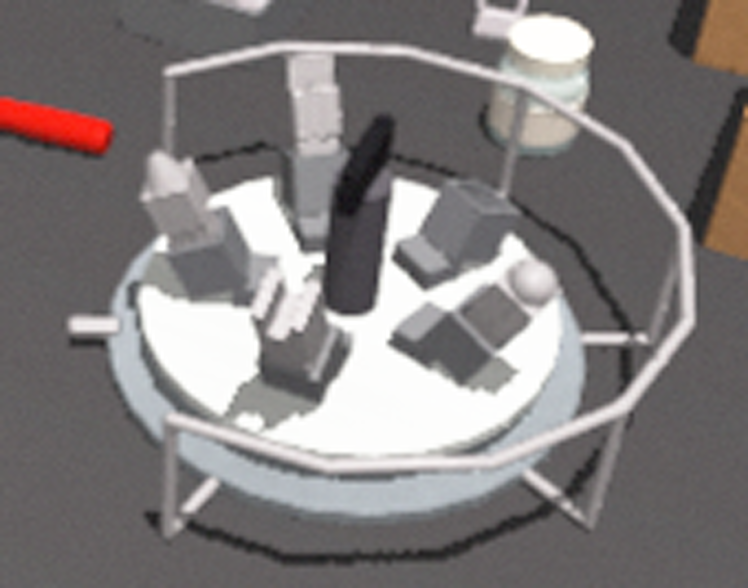

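View pics/side0z.png

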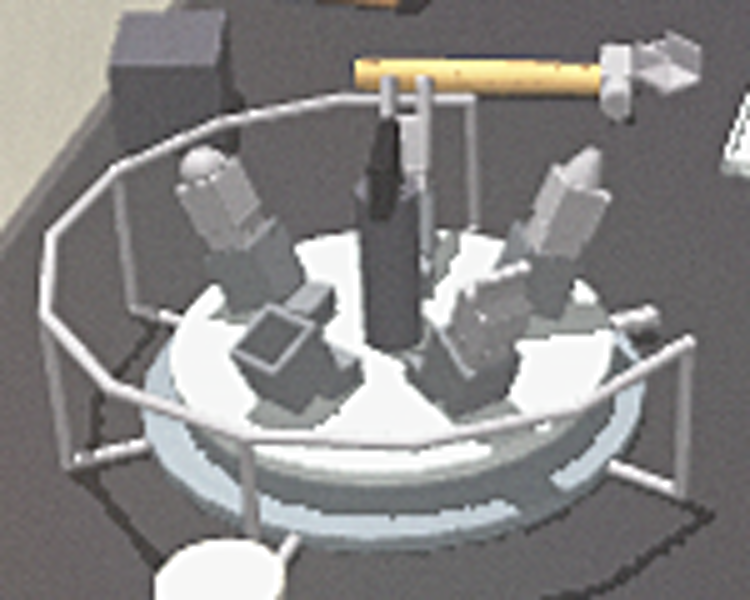

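```bash
cat > h.py <<'E'
import numpy as np, cv2
from scipy.optimize import least_squares
def cm(m):
    R=cv2.Rodrigues(np.array(m["rvec"]))[0]; t=np.array(m["tvec"]).ravel(); return np.array(m["intrinsics"]),R,t
def ray(m,uv):
    K,R,t=cm(m); uv=np.atleast_2d(uv).astype(float)
    d=np.c_[uv,np.ones(len(uv))]@np.linalg.inv(K).T@R
    return -R.T@t, d
def onz(m,uv,z):
    c,d=ray(m,uv); s=(z-c[2])/d[:,2]; return c+d*s[:,None]
def proj(m,P):
    K,R,t=cm(m); q=(np.atleast_2d(P)@R.T+t)@K.T; return q[:,:2]/q[:,2:]
def tri(ms,uvs):
    A=np.zeros((3,3));b=np.zeros(3)
    for m,uv in zip(ms,uvs):
        c,d=ray(m,uv); d=d[0]/np.linalg.norm(d[0]); P=np.eye(3)-np.outer(d,d); A+=P;b+=P@c
    X=np.linalg.solve(A,b)
    return X,[np.linalg.norm(np.cross(X-ray(m,uv)[0],ray(m,uv)[1][0]/np.linalg.norm(ray(m,uv)[1][0]))) for m,uv in zip(ms,uvs)]
E
python3 - <<'E'
from plant import *
from h import *
import cv2
for n,box in [("scene",(280,160,450,300)),("side",(205,140,355,260))]:
    m=camera_model(n); im=cv2.imread(f"pics/{n}0.png").astype(int)
    b,g,r=im[...,0],im[...,1],im[...,2]
    k=((b-r)>8)&(b>120)
    M=np.zeros(k.shape,np.uint8); x0,y0,x1,y1=box; M[y0:y1,x0:x1]=k[y0:y1,x0:x1]*255
    cv2.imwrite(f"pics/mb_{n}.png",M[y0:y1,x0:x1])
    cs,_=cv2.findContours(M,cv2.RETR_EXTERNAL,cv2.CHAIN_APPROX_NONE)
    pts=np.vstack([c[:,0] for c in cs if len(c)>25])
    h=cv2.convexHull(pts)[:,0]
    P=onz(m,h,0.012)
    f=lambda q:(np.hypot(P[:,0]-q[0],P[:,1]-q[1])-0.150)
    s=least_squares(f,P[:,:2].mean(0),loss="soft_l1",f_scale=0.003)
    print(n,len(h),s.x,np.round(f(s.x)*1000,1))
    # dark bar
    d=(im.max(2)<45); D=np.zeros(k.shape,np.uint8); D[y0:y1,x0:x1]=d[y0:y1,x0:x1]*255
    print("axis px z=.154/.171",proj(m,[[*s.x,.154],[*s.x,.171]]))
E
```

```text
scene 29 [0.68225642 0.02521926] [-1.1 -1.4 -1.7 -2.4 -0.9 -0.9 -0.5 -0.6  0.   1.   2.6  2.5  1.   0.7
 -1.  -1.7 -2.1 -1.  -1.  -1.3 -3.4 -2.8 -0.8 -1.9 -2.2 -1.  -1.1 -1.7
 -0.9]
axis px z=.154/.171 [[362.52791741 199.29804883]
 [363.16887713 194.05347818]]
side 15 [0.68401987 0.03024203] [-0.3 -1.2 -1.4 -2.5  1.8  0.7  2.6  0.8 -0.1 -2.3 -4.4 -0.2  0.9  0.9
  0.1]
axis px z=.154/.171 [[280.79913387 175.14750343]
 [280.5273687  169.74888201]]
```

```bash
python3 - <<'E'
from plant import *
from h import *
from scipy.spatial.transform import Rotation as Ro
s=get_state(); R=Ro.from_euler("xyz",s["eef_rot"],degrees=True).as_matrix()
print(R.round(3))
K,Rc,t=cm(camera_model("wrist")); c=-Rc.T@t
print("cam in tool",R.T@(c-s["tcp_pos"]),"view dir in tool",R.T@Rc.T.round(3))
ms=[camera_model("scene"),camera_model("side")]
pp=onz(ms[0],[[297,238],[306,238]],0.012); print("pointer",pp)
pp=onz(ms[1],[[205+650/5,140+318/5]],0.012); print("pointer",pp)
# tray corners, scene
P=onz(ms[0],[[198.5,267],[233.5,293.5],[191,327],[157,298]],0.014); print(P, P.mean(0))
P=onz(ms[1],[[357,159],[388,161],[384,178],[350,175]],0.014); print(P, P.mean(0))
# fork prong tops: scene zoom
print(s["eef_rot"])
E
```

```text
[[-0.    -0.285  0.959]
 [ 0.001  0.959  0.285]
 [-1.     0.001 -0.   ]]
cam in tool [-1.39032896e-01 -1.27840765e-04 -7.96515042e-02] view dir in tool [[ 2.59509217e-04 -3.00124437e-01  9.53962467e-01]
 [ 1.00045335e+00 -3.34397082e-04  4.90784633e-04]
 [-1.81887806e-04  9.54249030e-01  3.00015618e-01]]
pointer [[ 0.53555773 -0.05806052  0.012     ]
 [ 0.55702152 -0.04534515  0.012     ]]
pointer [[ 0.53486241 -0.06320277  0.012     ]]
[[ 0.37711661 -0.27377392  0.014     ]
 [ 0.50543563 -0.29244877  0.014     ]
 [ 0.48276026 -0.40785309  0.014     ]
 [ 0.36046371 -0.39192513  0.014     ]] [ 0.43144405 -0.34150023  0.014     ]
[[ 0.47338128 -0.39330599  0.014     ]
 [ 0.35405194 -0.39020208  0.014     ]
 [ 0.37456141 -0.24961214  0.014     ]
 [ 0.4952419  -0.25754304  0.014     ]] [ 0.42430913 -0.32266581  0.014     ]
[ 95.88260576  89.92748763 112.42332858]
```

```bash
python3 - <<'E'
from plant import *
from h import *
ms=[camera_model("scene"),camera_model("side")]
A=np.array([.683,.0275])
def show(n,a,b):
    X,e=tri(ms,[a,b]); d=X[:2]-A; print(n,X.round(4),np.round(e,4),"r",np.hypot(*d).round(4),"ang",np.degrees(np.arctan2(d[1],d[0])).round(1))
z=lambda u,v:(280+u/4.4,160+v/4.2); y=lambda u,v:(205+u/5,140+v/5)
show("fork top",z(287,283),y(406,84))
show("dome",z(532,275),y(203,165))
show("cone",z(157,155),y(592,155))
show("bar",z(366,143),y(386,150))
show("bar bottom mid",z(354,308),y(392,345))
E
```

```text
fork top [ 0.6907 -0.0896  0.1539] [0.0004 0.0004] r 0.1174 ang -86.2
dome [7.957e-01 3.000e-04 1.379e-01] [0.0007 0.0007] r 0.1159 ang -13.6
cone [ 0.5703 -0.0205  0.1476] [0.0012 0.0012] r 0.1225 ang -156.9
bar [0.6806 0.0276 0.169 ] [0.0007 0.0007] r 0.0024 ang 177.1
bar bottom mid [0.6855 0.0245 0.0364] [0.0028 0.0028] r 0.0039 ang -50.1
```

{"method": "step_arm", "body": {
  "steps": [
    [[-0.2,0,0],-1],
    [[-0.2,0,0],-1],
    [[-0.2,0,0],-1],
    [[-0.2,0,0],-1],
    [[-0.2,0,0],-1],
    [[-0.2,0,0],-1],
    [[-0.2,0,0],-1],
    [[-0.2,0,0],-1],
    [[-0.2,0,0],-1],
    [[-0.2,0,0],-1],
    [[-0.2,0,0],-1],
    [[-0.2,0,0],-1],
    [[-0.2,0,0],-1]
  ]
}}

```text
time_s: 1.23
tcp_pos: [0.1922, -0.6468, 0.2973]
eef_rot: [14.6, 90.0, 109.4]
contact_force: [0.4, -0.1, -0.3]
gripper_width: 0.0878
```

{"method": "step_arm", "body": {
  "steps": [
    [[0,-0.4,0.4],0],
    [[0,-0.85,0.99],0],
    [[0,-0.85,0.99],0],
    [[0,-0.85,0.99],0],
    [[0,-0.85,0.99],0],
    [[0,-0.85,0.99],0],
    [[0,-0.85,0.99],0],
    [[0,-0.85,0.99],0],
    [[0,-0.85,0.99],0],
    [[0,-0.85,0.99],0],
    [[0,-0.85,0.99],0],
    [[0,-0.85,0.99],0],
    [[0,-0.85,0.99],0],
    [[0,-0.85,0.99],0],
    [[0,-0.85,0.99],0],
    [[0,-0.85,0.99],0]
  ]
}}

```text
time_s: 2.57
tcp_pos: [0.4306, -0.3204, 0.2973]
eef_rot: [6.9, 90.0, 101.3]
contact_force: [-0.1, -0.6, 0.7]
gripper_width: 0.0877
```

{"method": "step_arm", "body": {
  "steps": [
    [[0,-0.85,0.99],0],
    [[0,-0.85,0.99],0],
    [[0,-0.85,0.99],0],
    [[0,-0.85,0.99],0],
    [[0,-0.85,0.99],0],
    [[0,-0.85,0.99],0],
    [[0,-0.85,0.99],0],
    [[0,-0.85,0.99],0],
    [[0,-0.85,0.99],0],
    [[0,-0.85,0.99],0],
    [[0,-0.85,0.99],0],
    [[0,-0.85,0.99],0],
    [[0,-0.7,0.8],0],
    [[0,-0.5,0.6],0],
    [[0,-0.3,0.3],0],
    [[0,0,0],0],
    [[0,0,0],0]
  ]
}}

```text
time_s: 3.98
tcp_pos: [0.6417, -0.033, 0.2973]
eef_rot: [97.4, 90.0, -168.1]
contact_force: [0.1, -1.1, -0.1]
gripper_width: 0.0877
```

```bash
python3 - <<'E'
from plant import *
from h import *
s=get_state(); print(s["time_s"],s["tcp_pos"],s["eef_rot"],s["joints"].round(1))
im=capture("wrist"); cv2.imwrite("pics/w1.png",im)
E
```

```text
3.9833 [ 0.64165836 -0.03299738  0.29725027] [  97.35340008   89.9555301  -168.11291115] [ 14.4  16.    0.9  -0.  -74.9  -9.9]
```

View pics/w1.png

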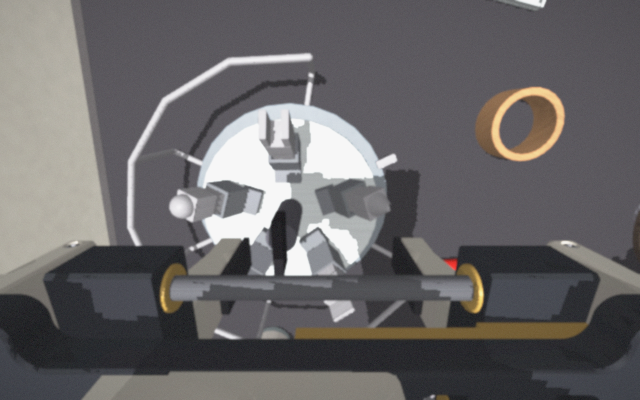

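```bash
python3 - <<'E'
from plant import *
from h import *
from scipy.spatial.transform import Rotation as Ro
m=camera_model("wrist"); im=cv2.imread("pics/w1.png").astype(int)
b,g,r=im[...,0],im[...,1],im[...,2]
k=((b-r)>8)&(b>120); k[235:]=0; k[:90]=0; k[:,:170]=0;k[:,410:]=0
M=(k*255).astype(np.uint8)
n,l,st,_=cv2.connectedComponentsWithStats(M)
print(st[1:][st[1:,4]>30])
M=np.isin(l,[i for i in range(1,n) if st[i,4]>100]).astype(np.uint8)*255
cs,_=cv2.findContours(M,cv2.RETR_EXTERNAL,cv2.CHAIN_APPROX_NONE)
h=cv2.convexHull(np.vstack([c[:,0] for c in cs]))[:,0]
h=h[(h[:,1]<228)]
P=onz(m,h,0.012)
f=lambda q:np.hypot(P[:,0]-q[0],P[:,1]-q[1])-.15
s=least_squares(f,[.683,.027],loss="soft_l1",f_scale=.002); A=s.x
print(A,np.c_[h,f(A)*1000].round(1).tolist())
def ang(uv,z):
    X=onz(m,uv,z)[:,:2]-A; return X+A,np.hypot(*X.T),np.degrees(np.arctan2(X[:,1],X[:,0]))
print("pointer tip",ang([[394,158],[380,167]],.015))
print("prong tops",ang([[265,128],[284,127],[274.5,127]],.15))
print("axis px",proj(m,[[*A,.171],[*A,.154]]))
E
python3 - <<'E'
import cv2
a=cv2.imread("pics/w1.png")[90:250,170:410]
cv2.imwrite("pics/w1z.png",cv2.resize(a,None,fx=3.3,fy=3.3,interpolation=cv2.INTER_CUBIC))
E
```

```text
[[ 197  102  189   86 3024]
 [ 283  154   16    9   44]
 [ 269  156   13    7   37]
 [ 276  169   25   13  151]
 [ 206  183   22   35  126]
 [ 246  190   16   25  249]
 [ 372  216   11   19   86]
 [ 202  219    8   16   46]]
[0.6844906  0.02397131] [[385.0, 181.0, -1.4], [384.0, 187.0, -4.3], [254.0, 214.0, -85.8], [221.0, 217.0, -32.8], [215.0, 214.0, -24.7], [197.0, 185.0, -0.7], [197.0, 178.0, 0.5], [200.0, 167.0, -0.4], [202.0, 160.0, 0.1], [208.0, 148.0, -0.3], [212.0, 141.0, 0.3], [223.0, 128.0, 0.5], [228.0, 124.0, -0.0], [235.0, 119.0, -0.3], [244.0, 113.0, 0.4], [260.0, 107.0, -0.3], [266.0, 105.0, 0.1], [271.0, 104.0, 0.1], [291.0, 102.0, 0.6], [312.0, 105.0, 0.2], [321.0, 108.0, -0.4], [334.0, 113.0, 0.1], [336.0, 114.0, 0.2], [351.0, 124.0, -0.1], [355.0, 127.0, 0.2], [358.0, 130.0, -0.1], [367.0, 140.0, -0.3], [370.0, 144.0, -0.3], [372.0, 147.0, -0.3], [375.0, 152.0, -0.4], [377.0, 156.0, -0.6], [383.0, 171.0, -0.7], [385.0, 180.0, -1.1]]
pointer tip (array([[ 0.5359723 , -0.05956059],
       [ 0.55490513, -0.04446181]]), array([0.17039737, 0.14654517]), array([-150.64507403, -152.16180186]))
prong tops (array([[ 0.7035175 , -0.09629201],
       [ 0.68491992, -0.09871625],
       [ 0.69422802, -0.09798076]]), array([0.12175915, 0.12268831, 0.1223402 ]), array([-81.0097327 , -89.79950743, -85.43482862]))
axis px [[277.23356679 249.32055681]
 [279.52330027 242.21344286]]
```

View pics/w1z.png

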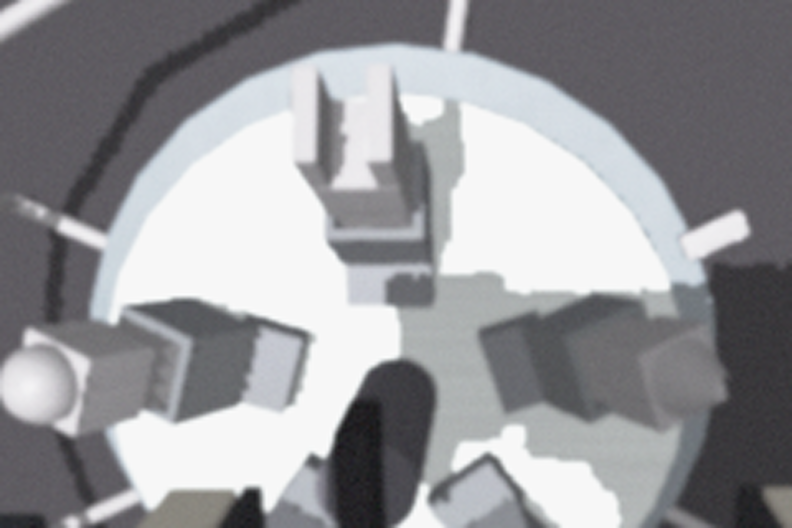

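{"method": "step_arm", "body": {
  "steps": [
    [[0,-0.3,0.4],0],
    [[0,-0.7,0.8],0],
    [[0,-0.7,0.8],0],
    [[0,-0.44,0.52],0],
    [[0,-0.2,0.2],0],
    [[0,0,0],0],
    [[0,0,0],0]
  ],
  "grip_force": 8
}}

```text
time_s: 4.62
tcp_pos: [0.684, 0.0248, 0.2974]
eef_rot: [104.8, 90.0, -160.7]
contact_force: [-1.3, -0.3, -0.8]
gripper_width: 0.0875
```

```bash
python3 - <<'E'
from plant import *
from h import *
s=get_state(); print(s["time_s"],s["tcp_pos"],s["eef_rot"],s["joints"].round(1))
im=capture("wrist"); cv2.imwrite("pics/w2.png",im)
E
```

```text
4.6167 [0.68399431 0.02475473 0.29736065] [ 104.7723311    89.96567047 -160.6808628 ] [ 18.3  20.1   6.6   0.  -76.6 -13.8]
```

View pics/w2.png

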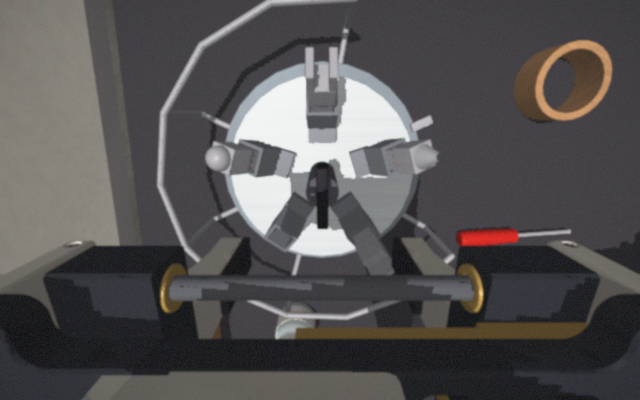

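```bash
python3 - <<'E'
from plant import *
from h import *
m=camera_model("wrist"); im=cv2.imread("pics/w2.png").astype(int)
b,g,r=im[...,0],im[...,1],im[...,2]
k=((b-r)>8)&(b>120); k[255:]=0; k[:55]=0; k[:,:220]=0;k[:,420:]=0
n,l,st,_=cv2.connectedComponentsWithStats((k*255).astype(np.uint8))
M=np.isin(l,[i for i in range(1,n) if st[i,4]>150]).astype(np.uint8)*255
cs,_=cv2.findContours(M,cv2.RETR_EXTERNAL,cv2.CHAIN_APPROX_NONE)
h=cv2.convexHull(np.vstack([c[:,0] for c in cs]))[:,0]
P=onz(m,h,0.012)
f=lambda q:np.hypot(P[:,0]-q[0],P[:,1]-q[1])-.15
A=least_squares(f,[.683,.027],loss="soft_l1",f_scale=.001).x
print(A,np.c_[h,f(A)*1000].round(1).tolist())
d=(im.max(2)<32).astype(np.uint8); d[:150]=0;d[235:]=0;d[:,:290]=0;d[:,350:]=0
n,l,st,_=cv2.connectedComponentsWithStats(d); i=1+st[1:,4].argmax(); print(st[i])
rows=[(y,np.where(l[y]==i)[0].min(),np.where(l[y]==i)[0].max()) for y in range(st[i,1],st[i,1]+st[i,3],6)]
print(rows)
for v0,v1 in ((172,228),(163,228)): print(onz(m,[[322,v0],[322,v1]],.171))
# mallet-free: pointer: bright thin
X=onz(m,[[432,119],[413,128]],.012)[:,:2]-A; print(np.degrees(np.arctan2(X[:,1],X[:,0])),np.hypot(*X.T))
a=cv2.imread("pics/w2.png")[90:250,220:440]
cv2.imwrite("pics/w2z.png",cv2.resize(a,None,fx=3.6,fy=3.6,interpolation=cv2.INTER_CUBIC))
E
```

```text
[0.68428682 0.02510239] [[417.0, 140.0, -2.8], [263.0, 237.0, -2.3], [262.0, 237.0, -1.2], [256.0, 232.0, -1.2], [246.0, 222.0, -0.8], [240.0, 214.0, -0.8], [238.0, 211.0, -0.7], [229.0, 193.0, -0.3], [228.0, 190.0, -0.4], [226.0, 182.0, -0.8], [225.0, 177.0, -0.8], [225.0, 175.0, -1.4], [226.0, 137.0, -0.7], [229.0, 125.0, 0.2], [239.0, 105.0, 0.5], [243.0, 100.0, 0.0], [250.0, 92.0, -0.1], [258.0, 84.0, 0.3], [268.0, 77.0, -0.1], [274.0, 73.0, 0.4], [278.0, 71.0, 0.3], [291.0, 66.0, -0.0], [297.0, 64.0, 0.3], [302.0, 63.0, 0.1], [304.0, 63.0, -0.4], [347.0, 64.0, 0.3], [367.0, 72.0, -0.2], [369.0, 73.0, -0.2], [375.0, 77.0, -0.7], [382.0, 82.0, -0.8], [386.0, 85.0, -0.6], [395.0, 94.0, -0.9], [400.0, 100.0, -0.9], [404.0, 105.0, -0.5], [412.0, 121.0, -1.4], [416.0, 132.0, -1.4], [417.0, 136.0, -1.5]]
[317 190  11  37 240]
[(190, np.int64(326), np.int64(326)), (196, np.int64(319), np.int64(325)), (202, np.int64(318), np.int64(327)), (208, np.int64(318), np.int64(325)), (214, np.int64(319), np.int64(326)), (220, np.int64(319), np.int64(326)), (226, np.int64(319), np.int64(325))]
[[ 0.68692029 -0.00319786  0.171     ]
 [ 0.68229399  0.05435558  0.171     ]]
[[ 0.68761225 -0.01180614  0.171     ]
 [ 0.68229399  0.05435558  0.171     ]]
[-150.46038844 -150.58918272] [0.17544926 0.14636389]
```

View pics/w2z.png

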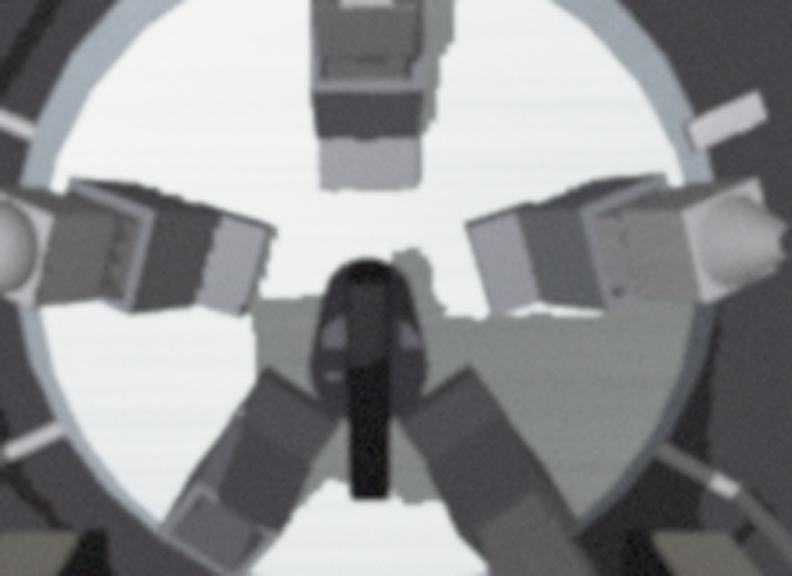

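{"method": "step_arm", "body": {
  "steps": [
    [[0.5,0,0],0],
    [[1,0,0],0],
    [[1,0,0],0],
    [[1,0,0],0],
    [[1,0,0],0],
    [[1,0,0],0],
    [[0.8,0,0],0],
    [[0.4,0,0],0],
    [[0.15,0,0],0],
    [[0,0,0],0]
  ]
}}

```text
time_s: 5.5
tcp_pos: [0.6839, 0.0247, 0.1601]
eef_rot: [107.2, 89.9, -158.3]
contact_force: [0.2, -0.1, 0.5]
gripper_width: 0.0875
```

{"method": "step_arm", "body": {
  "steps": [
    [[0,0,0],0],
    [[0,0,0],0],
    [[0,0,0],0],
    [[0,0,0],0],
    [[0,0,0],0],
    [[0,0,0],0],
    [[0,0,0],0],
    [[0,0,0],0],
    [[0,0,0],0],
    [[0,0,0],0]
  ],
  "fingers": 1,
  "grip_force": 8
}}

```text
time_s: 6.33
tcp_pos: [0.6844, 0.025, 0.1615]
eef_rot: [-130.9, 90.0, -36.3]
contact_force: [0.2, -0.2, 1.4]
gripper_width: 0.0274
```

{"method": "step_arm", "body": {
  "steps": [
    [[0,0,0],0],
    [[0,0,0],0],
    [[0,0,0],0],
    [[0,0,0],0],
    [[0,0,0],0]
  ]
}}

```text
time_s: 6.75
tcp_pos: [0.6833, 0.025, 0.1614]
eef_rot: [96.2, 89.9, -169.2]
contact_force: [-7.6, 0.9, 8.6]
gripper_width: 0.0125
```

{"method": "step_arm", "body": {
  "steps": [
    [[0,0,0],0.2],
    [[0,0,0],0.4],
    [[0,0,0],0.65],
    [[0,0,0],0.8],
    [[0,0,0],0.9],
    [[0,0,0],0.9],
    [[0,0,0],0.9],
    [[0,0,0],0.9],
    [[0,0,0],0.9],
    [[0,0,0],0.9],
    [[0,0,0],0.9],
    [[0,0,0],0.8],
    [[0,0,0],0.7],
    [[0,0,0],0.5],
    [[0,0,0],0.3],
    [[0,0,0],0.2],
    [[0,0,0],0],
    [[0,0,0],0],
    [[0,0,0],0]
  ]
}}

```text
time_s: 8.33
tcp_pos: [0.6838, 0.0246, 0.1614]
eef_rot: [-162.6, 89.9, -133.2]
contact_force: [-4.3, -0.5, 8.4]
gripper_width: 0.0119
```

```bash
python3 - <<'E'
from plant import *
from h import *
s=get_state(); print(s["time_s"],s["tcp_pos"],s["eef_rot"],s["joints"].round(1), "yang",s["eef_rot"][2]-s["eef_rot"][0]+90)
print(s["contact_force"],s["moment"])
im=capture("wrist"); cv2.imwrite("pics/w3.png",im)
E
```

```text
8.3333 [0.68376343 0.02458389 0.16135936] [-162.64872755   89.94999406 -133.20103183] [ 18.4  24.7  -4.3   0.  -61.  -78.9] yang 119.447695721804
[-4.30263417 -0.51576343  8.37887853] [-0.35816213  1.78117844  0.02325025]
```

View pics/w3.png

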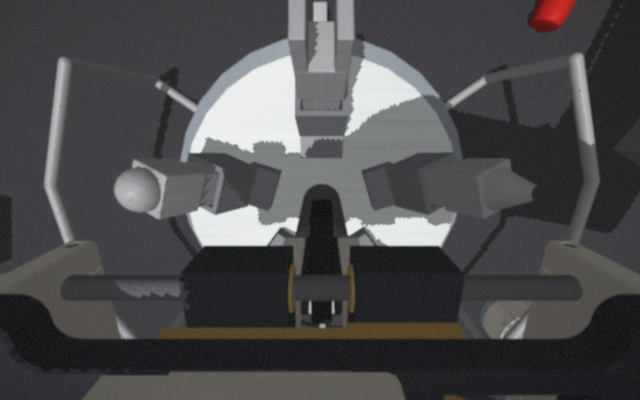

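{"method": "step_arm", "body": {
  "steps": [
    [[0,0,0],0],
    [[0,0,0],0],
    [[0,0,0],0],
    [[0,0,0],0],
    [[0,0,0],0],
    [[-0.3,0,0],0],
    [[-0.8,0,0],0],
    [[-1,0,0],0],
    [[-1,0,0],0],
    [[-1,0,0],0],
    [[-1,0,-0.6],0],
    [[-0.6,0,-0.8],0],
    [[-0.3,0,-0.6],0],
    [[0,0,0],0],
    [[0,0,0],0]
  ],
  "fingers": 0
}}

```text
time_s: 9.63
tcp_pos: [0.6489, 0.0053, 0.2807]
eef_rot: [37.2, 90.0, 66.6]
contact_force: [-0.3, 0.6, -0.4]
gripper_width: 0.0876
```

```bash
python3 - <<'E'
from plant import *
from h import *
s=get_state(); print(s["time_s"],s["tcp_pos"],s["eef_rot"],s["joints"].round(1), "yang",s["eef_rot"][2]-s["eef_rot"][0]+90)
print(s["contact_force"],s["moment"])
im=capture("wrist"); cv2.imwrite("pics/w4.png",im)
for n,b in (("scene",(280,160,450,300)),("side",(205,140,355,260))):
    i=capture(n); cv2.imwrite(f"pics/{n}4.png",i); x0,y0,x1,y1=b
    cv2.imwrite(f"pics/{n}4z.png",cv2.resize(i[y0:y1,x0:x1],None,fx=4,fy=4,interpolation=cv2.INTER_CUBIC))
E
```

```text
9.6333 [0.64888975 0.00533576 0.28069834] [37.19917237 89.96296037 66.6235935 ] [ 17.6  17.    0.2  -0.  -73.1 -78.2] yang 119.42442113673673
[-0.32022186  0.59926985 -0.37381341] [ 0.02243396 -0.01939686  0.03239001]
```

View pics/w4.png

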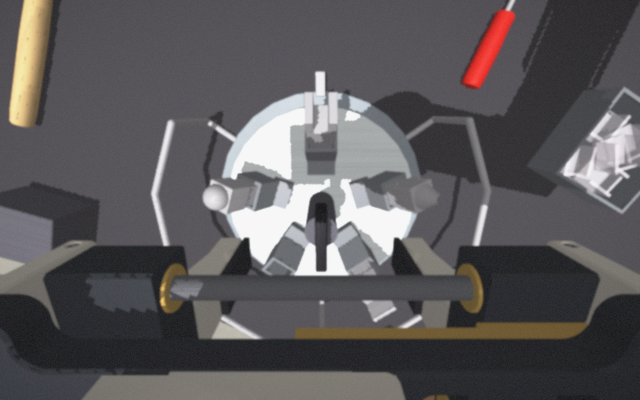

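View pics/scene4z.png

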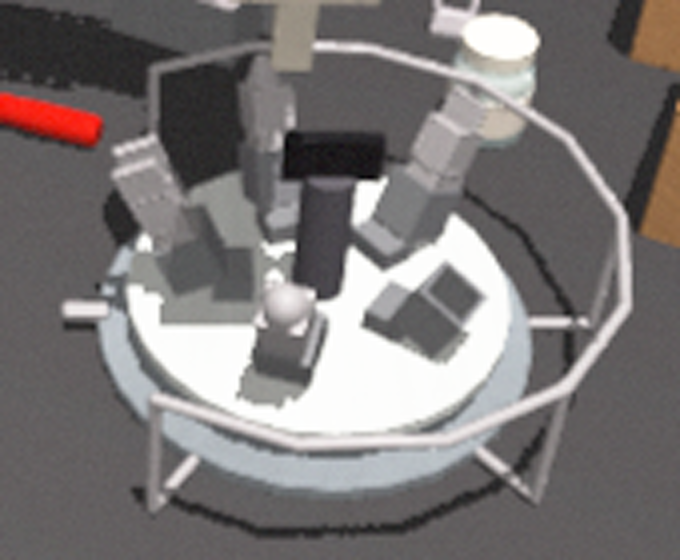

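View pics/side4z.png

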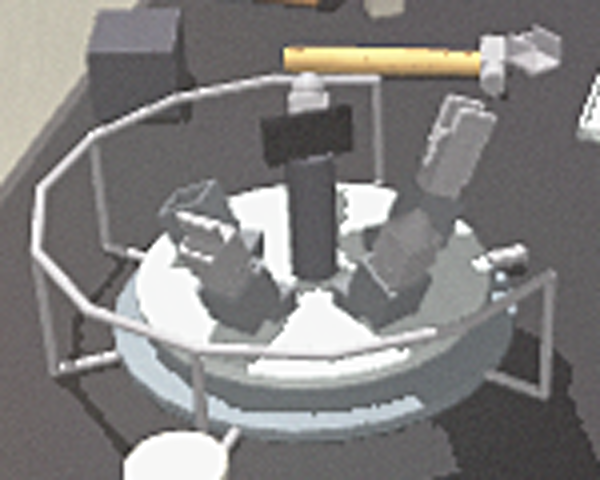

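```bash
python3 - <<'E'
from plant import *
from h import *
ms=[camera_model("scene"),camera_model("side"),camera_model("wrist")]
A=np.array([.6843,.0251]); th=np.radians(-150.5); u=np.array([np.cos(th),np.sin(th)]); v=np.array([-u[1],u[0]])
X,e=tri(ms,[(280+138/4,160+147/4),(205+468/4,140+106/4),(321,95)]); d=X[:2]-A
print(X,e,d@u,d@v)
pr=lambda r,t,z:[*(A+r*u+t*v),z]
for lean in (24,29):
  a=np.radians(lean); s,c=np.sin(a),np.cos(a)
  f=np.array([.096-.036*np.sin(np.radians(24)),.09-.036*np.cos(np.radians(24))])
  for L,x in((105,0),(105,15),(105,-15),(80,-15),(80,0),(80,15)):
    r=f[0]+L*s/1000+x*c/1000; z=f[1]+L*c/1000-x*s/1000
    print(lean,L,x,"r,z",round(r,4),round(z,4),[proj(m,pr(r,t,z)).round(1).tolist()[0] for m in ms for t in(-.011,.011)])
i=cv2.imread("pics/w4.png")[60:190,270:370]; cv2.imwrite("pics/w4z.png",cv2.resize(i,None,fx=5,fy=4.5,interpolation=cv2.INTER_CUBIC))
X=onz(ms[2],[[320.5,73],[321,95]],.012)[:,:2]-A; print(np.degrees(np.arctan2(X[:,1],X[:,0])))
X=onz(ms[2],[[321,268],[321,215]],.171)[:,:2]; d=X[1]-X[0];print(np.degrees(np.arctan2(d[1],d[0])))
E
```

```text
[ 0.57231997 -0.03690615  0.15693113] [np.float64(0.004878336534015465), np.float64(0.0035693021170572067), np.float64(0.007334409742737588)] 0.12799574947538064 -0.001174201919987521
24 105 0 r,z 0.1241 0.153 [[314.3, 196.4], [314.3, 201.9], [323.0, 168.5], [320.0, 165.4], [333.5, 108.6], [308.9, 108.6]]
24 105 15 r,z 0.1378 0.1469 [[309.0, 198.1], [308.8, 203.7], [327.3, 169.6], [324.2, 166.4], [333.4, 92.7], [308.9, 92.7]]
24 105 -15 r,z 0.1104 0.1591 [[319.8, 194.6], [319.8, 200.1], [318.7, 167.5], [315.7, 164.3], [333.6, 124.7], [308.8, 124.8]]
24 80 -15 r,z 0.1002 0.1363 [[323.5, 201.6], [323.6, 207.1], [315.4, 175.1], [312.5, 171.9], [332.4, 134.7], [309.9, 134.7]]
24 80 0 r,z 0.1139 0.1302 [[318.2, 203.3], [318.1, 208.8], [319.7, 176.1], [316.8, 172.9], [332.3, 119.9], [309.9, 119.9]]
24 80 15 r,z 0.1276 0.1241 [[312.9, 205.0], [312.7, 210.6], [324.0, 177.1], [321.0, 173.8], [332.3, 105.4], [310.0, 105.4]]
29 105 0 r,z 0.1323 0.1489 [[311.1, 197.6], [311.0, 203.1], [325.6, 169.3], [322.5, 166.1], [333.4, 99.1], [308.9, 99.1]]
29 105 15 r,z 0.1454 0.1417 [[306.0, 199.7], [305.8, 205.2], [329.6, 170.7], [326.5, 167.6], [333.2, 84.1], [309.0, 84.2]]
29 105 -15 r,z 0.1191 0.1562 [[316.3, 195.4], [316.2, 200.9], [321.5, 167.8], [318.5, 164.7], [333.6, 114.4], [308.8, 114.4]]
29 80 -15 r,z 0.107 0.1344 [[320.8, 202.1], [320.9, 207.6], [317.6, 175.3], [314.7, 172.0], [332.4, 127.4], [309.9, 127.4]]
29 80 0 r,z 0.1201 0.1271 [[315.7, 204.2], [315.7, 209.7], [321.7, 176.6], [318.7, 173.4], [332.3, 113.3], [310.0, 113.3]]
29 80 15 r,z 0.1333 0.1198 [[310.7, 206.2], [310.5, 211.8], [325.7, 178.0], [322.7, 174.8], [332.2, 99.5], [310.1, 99.5]]
[-150.26527018 -150.47531263]
-150.54515106673753
```

View pics/w4z.png

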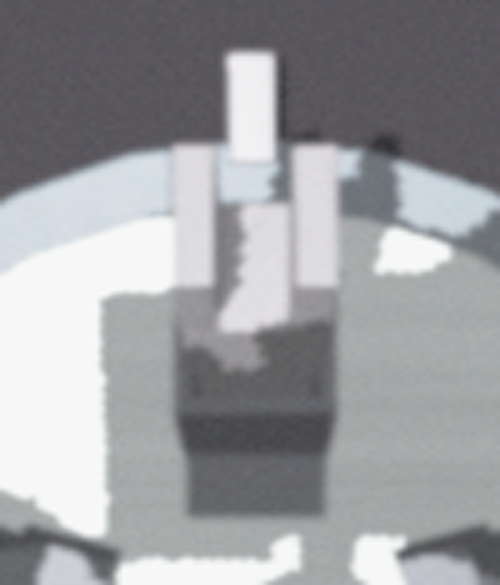

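{"method": "step_arm", "body": {
  "steps": [
    [[0,0,-0.4],0],
    [[0,0,-0.8],0],
    [[0,0,-1],0],
    [[0,0,-0.9],0],
    [[0.3,0,-0.43],0],
    [[0.8,0,-0.2],0],
    [[1,0,0],0],
    [[1,0,0],0],
    [[1,0,0],0],
    [[1,0,0],0],
    [[1,0,0],0],
    [[0.7,0,0],0],
    [[0.4,0,0],0],
    [[0.2,0,0],0],
    [[0,0,0],0],
    [[0,0,0],0]
  ]
}}

```text
time_s: 11.12
tcp_pos: [0.5848, -0.0312, 0.133]
eef_rot: [-43.4, 90.0, -13.9]
contact_force: [0.1, 0.4, 0.1]
gripper_width: 0.0877
```

```bash
python3 - <<'E'
from plant import *
from h import *
s=get_state(); p=s["tcp_pos"]; print(s["time_s"],p,s["contact_force"],"yang",s["eef_rot"][2]-s["eef_rot"][0]+90)
A=np.array([.6843,.0251]); d=p[:2]-A; print(np.hypot(*d),np.degrees(np.arctan2(d[1],d[0])))
im=capture("wrist"); cv2.imwrite("pics/w5.png",im)
E
```

```text
11.1167 [ 0.584827   -0.03121519  0.13304812] [0.1459222  0.40268448 0.06205542] yang 119.46462741389942
0.11430782601780327 -150.4842613670635
```

View pics/w5.png

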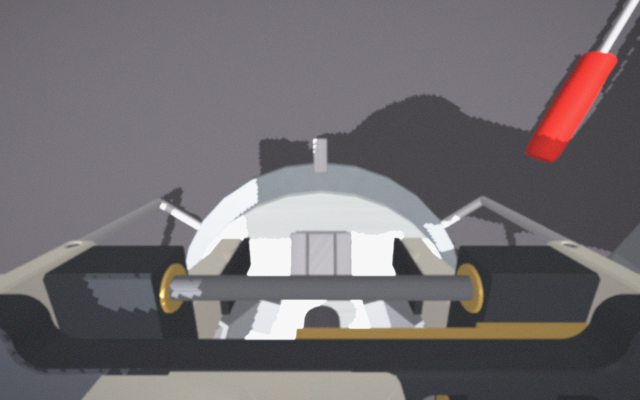

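{"method": "step_arm", "body": {
  "steps": [
    [[0,0,0],0],
    [[0,0,0],0],
    [[0,0,0],0],
    [[0,0,0],0],
    [[0,0,0],0],
    [[0,0,0],0],
    [[0,0,0],0],
    [[0,0,0],0],
    [[0,0,0],0],
    [[0,0,0],0],
    [[0,0,0],0],
    [[0,0,0],0],
    [[0,0,0],0]
  ],
  "fingers": 1,
  "grip_force": 25
}}

```text
time_s: 12.25
tcp_pos: [0.5845, -0.0313, 0.1325]
eef_rot: [-179.3, 90.0, -149.8]
contact_force: [0.4, -0.2, -0.3]
gripper_width: 0.0299
```

{"method": "step_arm", "body": {
  "steps": [
    [[-0.09,0,-0.04],0],
    [[-0.18,0,-0.08],0],
    [[-0.27,0,-0.12],0],
    [[-0.27,0,-0.12],0],
    [[-0.27,0,-0.12],0],
    [[-0.27,0,-0.12],0],
    [[0,0,0],0]
  ]
}}

```text
time_s: 12.83
tcp_pos: [0.574, -0.0374, 0.1612]
eef_rot: [-21.9, 89.9, 7.5]
contact_force: [0.5, 0.5, -1.5]
gripper_width: 0.0297
```

{"method": "step_arm", "body": {
  "steps": [
    [[-0.27,0,-0.12],0],
    [[-0.36,0,-0.16],0],
    [[-0.45,0,-0.2],0],
    [[-0.45,0,-0.2],0],
    [[-0.54,0,-0.24],0],
    [[-0.6,0,-0.3],0],
    [[-0.6,0,-0.3],0],
    [[-0.3,0,-0.15],0],
    [[0,0,0],0]
  ]
}}

```text
time_s: 13.58
tcp_pos: [0.5452, -0.0539, 0.2334]
eef_rot: [-20.2, 89.8, 9.2]
contact_force: [0.5, 0.3, -2.2]
gripper_width: 0.03
```

```bash
python3 - <<'E'
from plant import *
from h import *
s=get_state(); p=s["tcp_pos"]; print(s["time_s"],p,s["contact_force"],s["moment"],s["gripper_width"])
for n,b in (("scene",(240,100,440,280)),("side",(205,90,405,250)),("wrist",None)):
    i=capture(n); cv2.imwrite(f"pics/{n}6.png",i)
    if b:
        x0,y0,x1,y1=b; cv2.imwrite(f"pics/{n}6z.png",cv2.resize(i[y0:y1,x0:x1],None,fx=3.3,fy=3.3,interpolation=cv2.INTER_CUBIC))
E
```

```text
13.5833 [ 0.54517586 -0.05388648  0.23335574] [ 0.52691925  0.32466088 -2.1783228 ] [-0.0301721  -0.0240362  -0.04164315] 0.030045810555404263
```

View pics/scene6z.png

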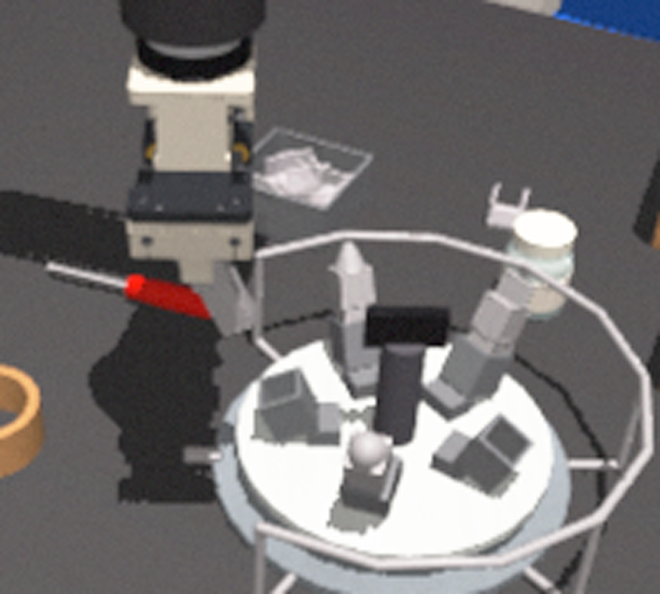

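View pics/side6z.png

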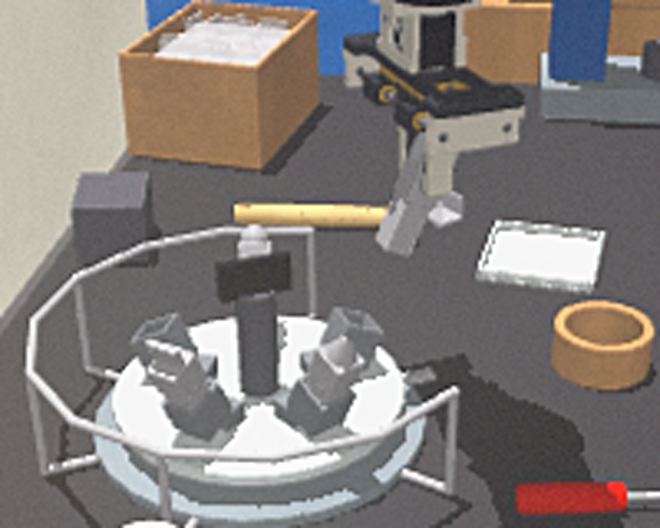

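View pics/wrist6.png

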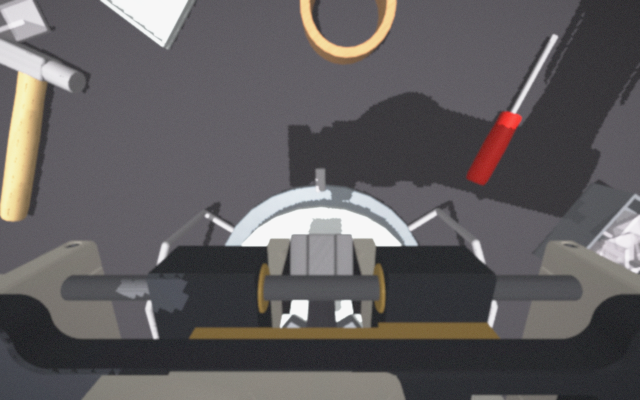

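{"method": "step_arm", "body": {
  "steps": [
    [[0,-0.1,-0.3],0],
    [[0,-0.2,-0.6],0],
    [[0,-0.33,-1],0],
    [[0,-0.33,-1],0],
    [[0,-0.33,-1],0],
    [[0,-0.33,-1],0],
    [[0,-0.33,-1],0],
    [[0,-0.33,-1],0],
    [[0,-0.33,-1],0],
    [[0,-0.33,-1],0],
    [[0,-0.33,-1],0],
    [[0,-0.33,-1],0],
    [[0,-0.33,-1],0],
    [[0,-0.33,-1],0],
    [[0,-0.33,-1],0],
    [[0,-0.33,-1],0],
    [[0,-0.33,-1],0],
    [[0,-0.2,-0.5],0],
    [[0,-0.1,-0.3],0]
  ]
}}

```text
time_s: 15.32
tcp_pos: [0.3062, -0.3154, 0.2307]
eef_rot: [128.7, 90.0, 158.0]
contact_force: [-0.5, -0.4, -0.4]
gripper_width: 0.0299
```

{"method": "step_arm", "body": {
  "steps": [
    [[0,0,0],0.3],
    [[0,0,0],0.6],
    [[0,0,0],0.9],
    [[0,0,0],0.9],
    [[0,0,0],0.9],
    [[0,0,0],0.9],
    [[0,0,0],0.8],
    [[0,0,0],0.6],
    [[0,0,0],0.35],
    [[0,0,0],0],
    [[0,0,0],0]
  ]
}}

```text
time_s: 16.23
tcp_pos: [0.3081, -0.3144, 0.2309]
eef_rot: [150.6, 90.0, 142.6]
contact_force: [0.7, 0.3, -1.0]
gripper_width: 0.0299
```

```bash
python3 - <<'E'
from plant import *
from h import *
s=get_state(); p=s["tcp_pos"]; print(s["time_s"],p,s["contact_force"],s["gripper_width"],s["joints"].round(1),"yang",s["eef_rot"][2]-s["eef_rot"][0]+90)
i=capture("wrist"); cv2.imwrite("pics/w7.png",i)
E
```

```text
16.2333 [ 0.30809345 -0.31435417  0.23085068] [ 0.73513574  0.34392625 -1.02187747] 0.02988390875687435 [-19.7  -1.6 -28.6  -0.  -63.  -78.2] yang 82.01931126400095
```

View pics/w7.png

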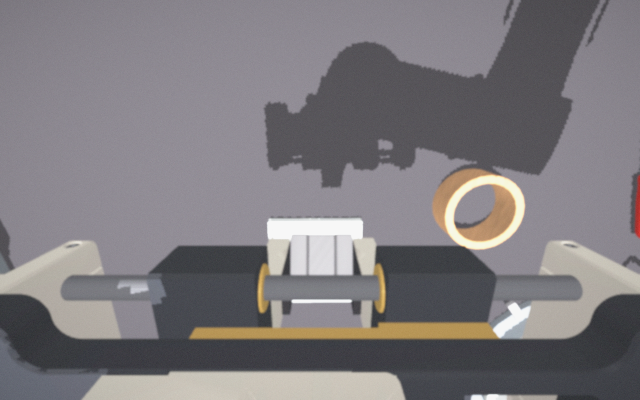

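```bash
python3 - <<'E'
from plant import *
from h import *
m=camera_model("wrist"); s=get_state(); p=s["tcp_pos"]; th=np.radians(s["eef_rot"][2]-s["eef_rot"][0]+90)
ya=np.array([np.cos(th),np.sin(th)]); za=np.array([ya[1],-ya[0]])
im=cv2.imread("pics/w7.png"); g=im.min(2); k=(g>195).astype(np.uint8); k[:200]=0;k[245:]=0;k[:,:240]=0;k[:,:][:,400:]=0
for c in (275,290,310,330,350,358): 
    r=np.where(k[:,c])[0]; print(c,r.min(),r.max())
for r in (222,226,230,234): 
    c=np.where(k[r])[0]; print(r,c.min(),c.max())
for uv in ([268,219],[362,219],[315,219]):
    X=onz(m,[uv],.014)[0]; d=X[:2]-p[:2]; print(X.round(4),"y",d@ya,"z",d@za)
ms=camera_model("scene"); i0=cv2.imread("pics/scene0.png").min(2); k=(i0[255:335,150:240]>170).astype(np.uint8)
cs,_=cv2.findContours(k,cv2.RETR_EXTERNAL,cv2.CHAIN_APPROX_NONE); c=max(cs,key=cv2.contourArea)
q=cv2.approxPolyDP(cv2.convexHull(c),4,True)[:,0]+[150,255]; X=onz(ms,q,.014); print(q.tolist(),X.round(4).tolist(),X.mean(0))
E
```

```text
275 219 244
290 219 240
310 218 244
330 219 244
350 219 244
358 219 244
222 267 362
226 267 362
230 267 362
234 268 362
[ 0.3538 -0.3923  0.014 ] y -0.07084120088949361 z 0.05598648752587514
[ 0.3714 -0.2668  0.014 ] y 0.055891147675417675 z 0.055972783574529915
[ 0.3626 -0.3296  0.014 ] y -0.007477181503908614 z 0.05597963578321806
[[200, 265], [233, 294], [190, 329], [155, 298]] [[0.3757, -0.267, 0.014], [0.5053, -0.2942, 0.014], [0.4844, -0.4125, 0.014], [0.3565, -0.3943, 0.014]] [ 0.43048343 -0.34196786  0.014     ]
```

{"method": "step_arm", "body": {
  "steps": [
    [[0.4,0,0],0],
    [[0.8,0,0],0],
    [[1,0,0],0],
    [[1,0,0],0],
    [[1,0,0],0],
    [[1,0,0],0],
    [[0.8,0,0],0],
    [[0.6,0,0],0],
    [[0.3,0,0],0],
    [[0.1,0,0],0],
    [[0,0,0],0],
    [[0,0,0],0]
  ],
  "grip_force": 15
}}

```text
time_s: 17.28
tcp_pos: [0.309, -0.3146, 0.0914]
eef_rot: [-26.3, 90.0, -34.3]
contact_force: [0.7, 0.3, -1.4]
gripper_width: 0.0301
```

```bash
python3 - <<'E'
from plant import *
from h import *
s=get_state(); p=s["tcp_pos"]; print(s["time_s"],p,s["contact_force"],s["gripper_width"],"yang",s["eef_rot"][2]-s["eef_rot"][0]+90)
for n in("scene","side","wrist"):
    m=camera_model(n); i=capture(n); cv2.imwrite(f"pics/{n}8.png",i); c=proj(m,p)[0].astype(int); print(c)
    if n!="wrist": cv2.imwrite(f"pics/{n}8z.png",cv2.resize(i[max(c[1]-60,0):c[1]+60,c[0]-70:c[0]+70],None,fx=5,fy=5,interpolation=cv2.INTER_CUBIC))
E
```

```text
17.2833 [ 0.30901686 -0.31463788  0.09141921] [ 0.68763664  0.30563954 -1.38253989] 0.030096650330840136 yang 81.97046366874073
[158 245]
[403 151]
[319 263]
```

View pics/scene8z.png

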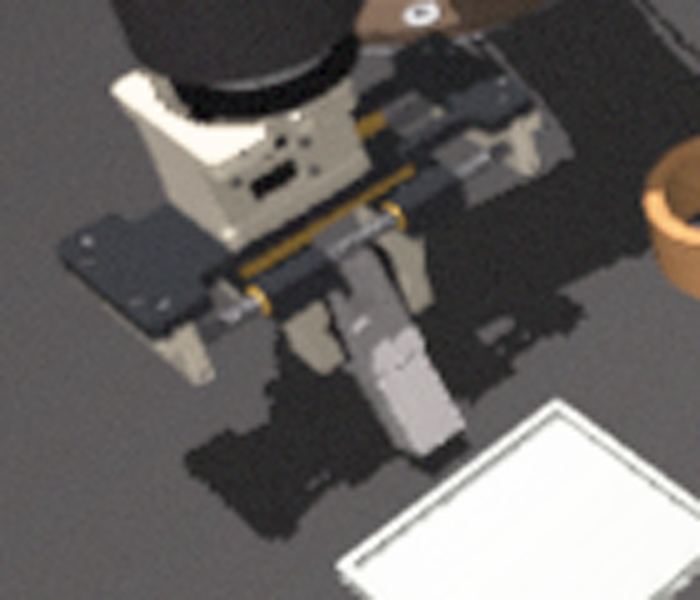

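View pics/side8z.png

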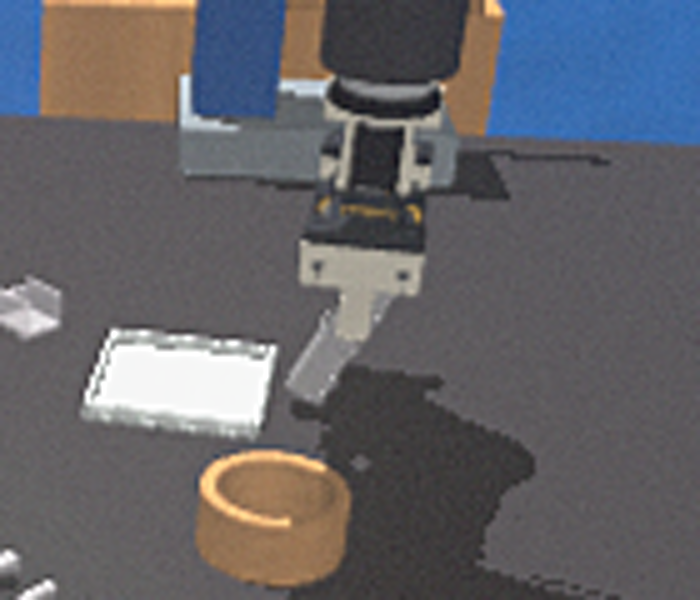

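View pics/wrist8.png

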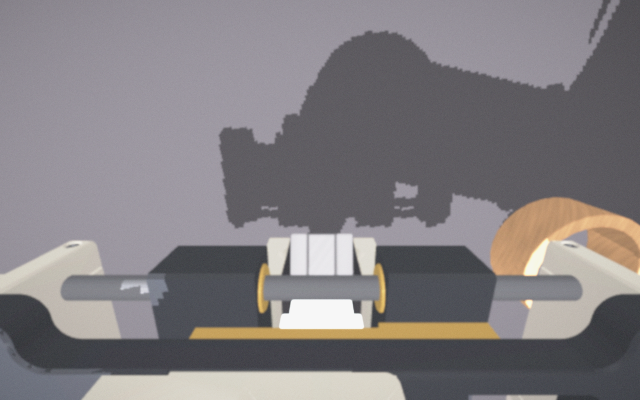

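```bash
python3 - <<'E'
from plant import *
from h import *
s=get_state(); p=s["tcp_pos"]; th=np.radians(82)
ya=np.array([np.cos(th),np.sin(th),0]); za=np.array([ya[1],-ya[0],0])
m=camera_model("side")
for nm,uv in (("low",(320,404)),("lead",(288,385)),("neckstep trailing?",(357,352)),("leadneck",(322,320))):
    c,d=ray(m,[(333+uv[0]/5,91+uv[1]/5)]); d=d[0]
    for t in (.013,.015):
        k=((p+t*ya-c)@ya)/(d@ya); X=c+k*d; print(nm,t,"z-fwd",((X-p)@za).round(4),"h",X[2].round(4))
E
```

```text
low 0.013 z-fwd 0.0146 h 0.0137
low 0.015 z-fwd 0.0146 h 0.0148
lead 0.013 z-fwd 0.0391 h 0.0261
lead 0.015 z-fwd 0.039 h 0.0271
neckstep trailing? 0.013 z-fwd -0.0067 h 0.0587
neckstep trailing? 0.015 z-fwd -0.0067 h 0.0596
leadneck 0.013 z-fwd 0.0205 h 0.0806
leadneck 0.015 z-fwd 0.0204 h 0.0815
```

{"method": "step_arm", "body": {
  "steps": [
    [[0.2,0,0],0],
    [[0.15,0,0],0],
    [[0.05,0,0],0],
    [[0,0,0],0],
    [[0,0,0],0]
  ]
}}

```text
time_s: 17.85
tcp_pos: [0.3086, -0.3144, 0.0828]
eef_rot: [168.9, 90.0, 160.8]
contact_force: [0.4, 0.3, -0.7]
gripper_width: 0.03
```

{"method": "step_arm", "body": {
  "steps": [
    [[0.05,0,0],0],
    [[0,0,0],0],
    [[0,0,0],0]
  ]
}}

```text
time_s: 18.1
tcp_pos: [0.3087, -0.3144, 0.082]
eef_rot: [134.4, 90.0, 126.4]
contact_force: [-0.3, 0.4, -0.9]
gripper_width: 0.0303
```

{"method": "step_arm", "body": {
  "steps": [
    [[0.05,0,0],0],
    [[0,0,0],0],
    [[0,0,0],0]
  ]
}}

```text
time_s: 18.35
tcp_pos: [0.3086, -0.3144, 0.0809]
eef_rot: [163.4, 90.0, 155.3]
contact_force: [-0.1, 0.4, -1.5]
gripper_width: 0.0302
```

{"method": "step_arm", "body": {
  "steps": [
    [[0.05,0,0],0],
    [[0,0,0],0],
    [[0,0,0],0]
  ]
}}

```text
time_s: 18.6
tcp_pos: [0.3088, -0.3146, 0.0803]
eef_rot: [-58.2, 90.0, -66.2]
contact_force: [-1.9, 1.0, 4.8]
gripper_width: 0.0298
```

{"method": "step_arm", "body": {
  "steps": [
    [[0.05,0,0],0],
    [[0,0,0],0],
    [[0,0,0],0]
  ]
}}

```text
time_s: 18.85
tcp_pos: [0.3088, -0.3147, 0.08]
eef_rot: [-57.9, 90.0, -65.9]
contact_force: [-4.6, 3.1, 15.6]
gripper_width: 0.0298
```

{"method": "step_arm", "body": {
  "steps": [
    [[0.05,0,0],0],
    [[0,0,0],0],
    [[0,0,0],0]
  ]
}}

```text
time_s: 19.1
tcp_pos: [0.3091, -0.3148, 0.0794]
eef_rot: [-41.1, 89.9, -49.1]
contact_force: [-5.5, 4.4, 19.9]
gripper_width: 0.03
```

{"method": "step_arm", "body": {
  "steps": [
    [[-0.1,0,0],0],
    [[-0.06,0,0],0],
    [[0,0,0],0],
    [[0,0,0.2],0],
    [[0,0,0.2],0],
    [[0,0,0.1],0],
    [[0,0,0.1],0],
    [[0,0,0],0],
    [[0,0,0],0]
  ],
  "grip_force": 10
}}

```text
time_s: 19.85
tcp_pos: [0.3206, -0.316, 0.081]
eef_rot: [163.6, 90.0, 155.5]
contact_force: [0.8, -0.1, -1.2]
gripper_width: 0.0299
```

{"method": "step_arm", "body": {
  "steps": [
    [[0,0,0.1],0],
    [[0,0,0.1],0],
    [[0,0,0],0],
    [[0,0,0],0]
  ]
}}

```text
time_s: 20.18
tcp_pos: [0.3244, -0.3166, 0.0811]
eef_rot: [167.7, 90.0, 159.6]
contact_force: [-0.6, 0.4, -0.7]
gripper_width: 0.0304
```

{"method": "step_arm", "body": {
  "steps": [
    [[0,0,0.1],0],
    [[0,0,0.1],0],
    [[0,0,0.1],0],
    [[0,0,0.1],0],
    [[0,0,0],0],
    [[0,0,0],0]
  ]
}}

```text
time_s: 20.68
tcp_pos: [0.3327, -0.3178, 0.0812]
eef_rot: [-7.2, 90.0, -15.2]
contact_force: [-2.3, 0.9, 1.4]
gripper_width: 0.0302
```

```bash
cat > v.py <<'E'
import sys
from plant import *
from h import *
t=sys.argv[1]
s=get_state(); p=s["tcp_pos"]; print(s["time_s"],p,s["contact_force"],s["gripper_width"],"yang",s["eef_rot"][2]-s["eef_rot"][0]+90)
o=[]
for n in("scene","side"):
    m=camera_model(n); i=capture(n); c=proj(m,p)[0].astype(int); print(n,"crop origin",c-[50,40])
    o.append(cv2.resize(i[max(c[1]-40,0):c[1]+60,c[0]-50:c[0]+50],None,fx=4,fy=4,interpolation=cv2.INTER_CUBIC))
cv2.imwrite(f"pics/v{t}.png",np.hstack(o))
E
python3 v.py 1
```

```text
20.6833 [ 0.33269952 -0.31783202  0.08120601] [-2.27384778  0.91706491  1.44353356] 0.030200222221000127 yang 81.95092360391887
scene crop origin [115 213]
side crop origin [346 113]
```

View pics/v1.png

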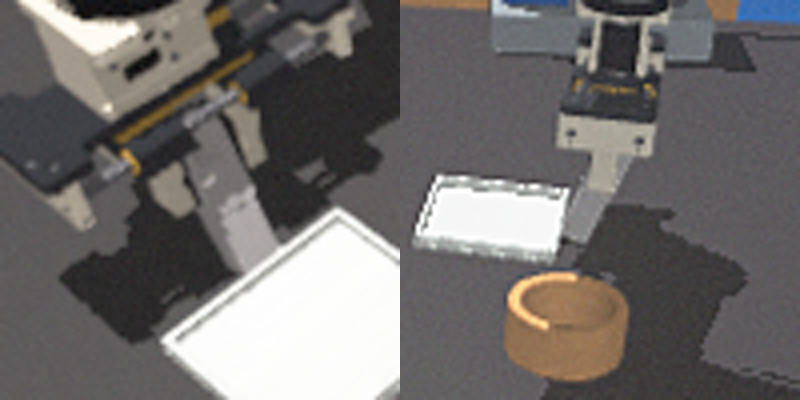

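{"method": "step_arm", "body": {
  "steps": [
    [[-0.02,0,0.15],0],
    [[-0.02,0,0.15],0],
    [[-0.02,0,0.15],0],
    [[-0.02,0,0.15],0],
    [[-0.02,0,0.15],0],
    [[-0.02,0,0.15],0],
    [[-0.02,0,0.1],0],
    [[0,0,0],0],
    [[0,0,0],0]
  ]
}}

```text
time_s: 21.53
tcp_pos: [0.3529, -0.3207, 0.084]
eef_rot: [-6.9, 89.9, -15.0]
contact_force: [-0.1, -0.2, -2.0]
gripper_width: 0.0302
```

```bash
python3 v.py 2
```

```text
21.5333 [ 0.35286776 -0.32069833  0.08400147] [-0.09389232 -0.15994162 -1.98039086] 0.03024245554260655 yang 81.9516058054883
scene crop origin [120 216]
side crop origin [341 111]
```

View pics/v2.png

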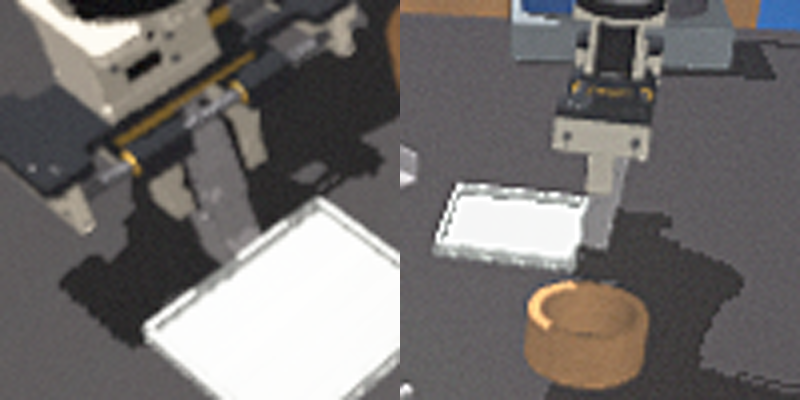

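```bash
cat > lean.py <<'E'
import sys
from plant import *
from h import *
n=sys.argv[1]; t=sys.argv[2]
s=get_state(); p=s["tcp_pos"]; m=camera_model(n); i=capture(n); c=proj(m,p)[0].astype(int); o=c-[25,15]
cv2.imwrite(f"pics/l{t}.png",cv2.resize(i[o[1]:o[1]+55,o[0]:o[0]+55],None,fx=10,fy=10,interpolation=cv2.INTER_CUBIC))
th=np.radians(s["eef_rot"][2]-s["eef_rot"][0]+90); za=np.array([np.sin(th),-np.cos(th),0]);ya=np.array([np.cos(th),np.sin(th),0])
print(s["time_s"],p,"origin",o)
for f in (-.015,0,.015): 
    for y in (-.015,.015):
        print(f,y,[((proj(m,p+f*za+y*ya+[0,0,h])[0]-o+.5)*10-.0).round(0).tolist() for h in(0.02,-.02,-.08)])
E
python3 lean.py side 3
```

```text
21.6333 [ 0.35279089 -0.32070275  0.08403453] origin [366 136]
-0.015 -0.015 [[308.0, 101.0], [296.0, 202.0], [279.0, 348.0]]
-0.015 0.015 [[301.0, 135.0], [289.0, 237.0], [272.0, 384.0]]
0 -0.015 [[266.0, 97.0], [255.0, 198.0], [238.0, 343.0]]
0 0.015 [[259.0, 130.0], [247.0, 232.0], [231.0, 379.0]]
0.015 -0.015 [[224.0, 93.0], [213.0, 193.0], [198.0, 338.0]]
0.015 0.015 [[216.0, 126.0], [205.0, 227.0], [190.0, 374.0]]
```

View pics/l3.png

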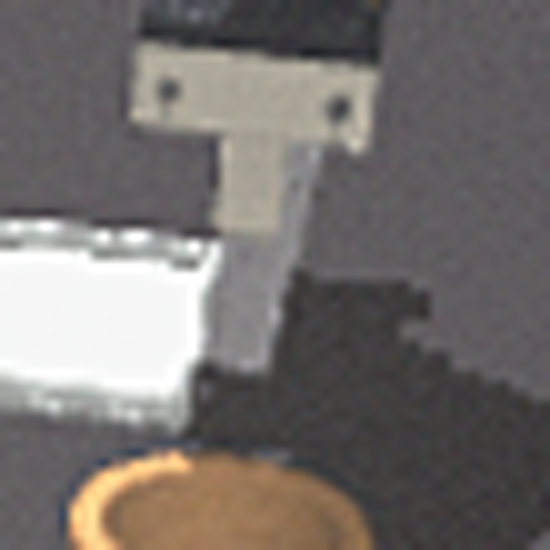

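{"method": "step_arm", "body": {
  "steps": [
    [[0,0,0.1],0],
    [[0,0,0.1],0],
    [[0,0,0.1],0],
    [[0,0,0.05],0],
    [[0,0,0],0],
    [[0,0,0],0]
  ]
}}

```text
time_s: 22.18
tcp_pos: [0.3593, -0.3216, 0.0839]
eef_rot: [1.5, 90.0, -6.6]
contact_force: [-2.1, 0.6, -0.3]
gripper_width: 0.03
```

```bash
python3 lean.py side 4
```

```text
22.1833 [ 0.3592719  -0.32158047  0.08390756] origin [364 136]
-0.015 -0.015 [[309.0, 100.0], [298.0, 201.0], [281.0, 346.0]]
-0.015 0.015 [[303.0, 133.0], [291.0, 235.0], [274.0, 382.0]]
0 -0.015 [[268.0, 96.0], [257.0, 196.0], [241.0, 341.0]]
0 0.015 [[260.0, 128.0], [249.0, 230.0], [233.0, 377.0]]
0.015 -0.015 [[226.0, 91.0], [215.0, 191.0], [200.0, 337.0]]
0.015 0.015 [[217.0, 124.0], [207.0, 226.0], [192.0, 373.0]]
```

View pics/l4.png

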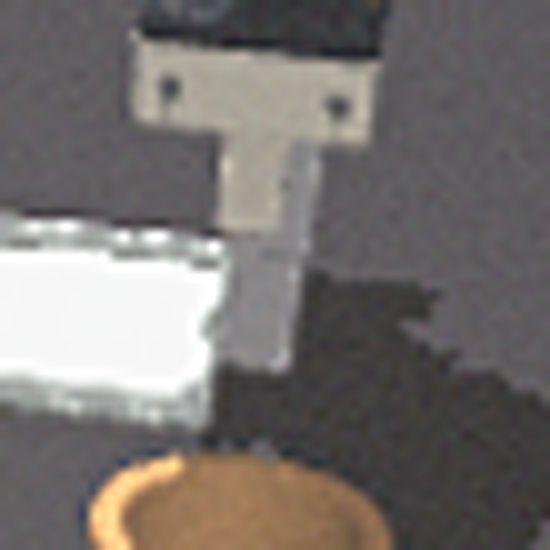

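{"method": "step_arm", "body": {
  "steps": [
    [[0,0,-0.1],0],
    [[-0.2,0,0],0],
    [[-0.4,0,0],0],
    [[-0.4,0,0],0],
    [[-0.3,0,0.1],0],
    [[-0.2,-0.03,0.2],0],
    [[0,-0.04,0.4],0],
    [[0,-0.05,0.5],0],
    [[0,-0.05,0.5],0],
    [[0,-0.05,0.5],0],
    [[0,-0.05,0.5],0],
    [[0,-0.05,0.45],0],
    [[0,-0.05,0.3],0],
    [[0,0,0.15],0],
    [[0,0,0.1],0],
    [[0,0,0],0],
    [[0,0,0],0]
  ],
  "grip_force": 15
}}

```text
time_s: 23.65
tcp_pos: [0.4291, -0.3389, 0.1139]
eef_rot: [156.1, 90.0, 148.1]
contact_force: [0.1, -1.5, -2.0]
gripper_width: 0.0299
```

```bash
python3 v.py 5; python3 lean.py scene 5
```

```text
23.65 [ 0.42908828 -0.33886248  0.11389088] [ 0.11880642 -1.45481228 -2.04675717] 0.029925596678115427 yang 81.9424292947582
scene crop origin [136 226]
side crop origin [320 101]
23.75 [ 0.42904135 -0.33889339  0.11404548] origin [161 251]
-0.015 -0.015 [[139.0, 104.0], [180.0, 224.0], [238.0, 391.0]]
-0.015 0.015 [[255.0, 22.0], [292.0, 143.0], [343.0, 310.0]]
0 -0.015 [[182.0, 137.0], [222.0, 257.0], [278.0, 425.0]]
0 0.015 [[298.0, 54.0], [334.0, 175.0], [384.0, 342.0]]
0.015 -0.015 [[226.0, 171.0], [265.0, 291.0], [320.0, 458.0]]
0.015 0.015 [[342.0, 87.0], [377.0, 207.0], [425.0, 374.0]]
```

View pics/v5.png

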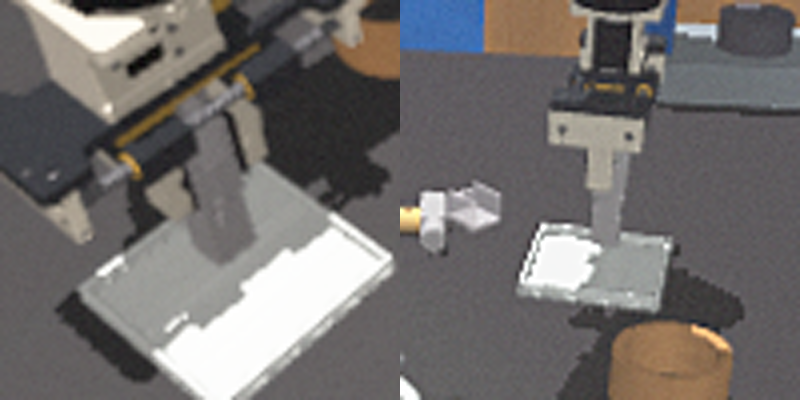

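View pics/l5.png

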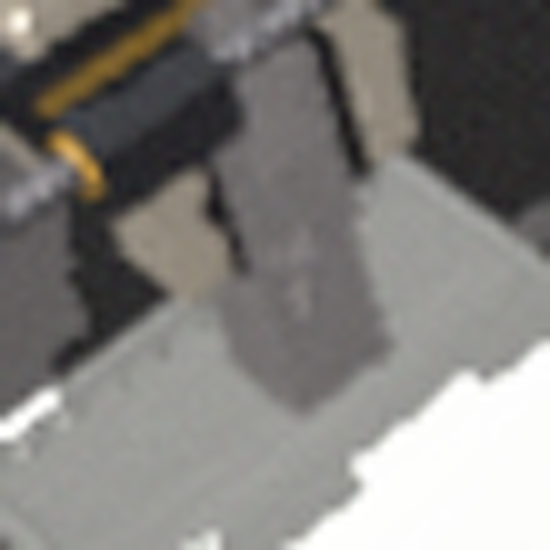

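{"method": "step_arm", "body": {
  "steps": [
    [[0.2,0,0],0],
    [[0.3,0,0],0],
    [[0.3,0,0],0],
    [[0.2,0,0],0],
    [[0.1,0,0],0],
    [[0.05,0,0],0],
    [[0,0,0],0],
    [[0,0,0],0]
  ],
  "grip_force": 10
}}

```text
time_s: 24.47
tcp_pos: [0.4295, -0.339, 0.091]
eef_rot: [-132.2, 90.0, -140.2]
contact_force: [0.3, 0.4, -1.2]
gripper_width: 0.03
```

{"method": "step_arm", "body": {
  "steps": [
    [[0.04,0,0],0],
    [[0.04,0,0],0],
    [[0,0,0],0]
  ]
}}

```text
time_s: 24.72
tcp_pos: [0.4294, -0.339, 0.0894]
eef_rot: [10.1, 90.0, 2.0]
contact_force: [0.1, 0.8, -0.8]
gripper_width: 0.0301
```

{"method": "step_arm", "body": {
  "steps": [
    [[0.04,0,0],0],
    [[0,0,0],0],
    [[0,0,0],0]
  ]
}}

```text
time_s: 24.97
tcp_pos: [0.4294, -0.339, 0.0886]
eef_rot: [-27.2, 90.0, -35.2]
contact_force: [-0.6, -0.2, -1.4]
gripper_width: 0.03
```

{"method": "step_arm", "body": {
  "steps": [
    [[0.04,0,0],0],
    [[0,0,0],0],
    [[0,0,0],0]
  ]
}}

```text
time_s: 25.22
tcp_pos: [0.4294, -0.339, 0.0877]
eef_rot: [142.7, 90.0, 134.6]
contact_force: [0.6, 0.0, -1.5]
gripper_width: 0.0297
```

{"method": "step_arm", "body": {
  "steps": [
    [[0.04,0,0],0],
    [[0.04,0,0],0],
    [[0,0,0],0]
  ]
}}

```text
time_s: 25.47
tcp_pos: [0.4293, -0.3389, 0.086]
eef_rot: [160.9, 90.0, 152.8]
contact_force: [-0.6, -0.5, -1.1]
gripper_width: 0.0302
```

{"method": "step_arm", "body": {
  "steps": [
    [[0.04,0,0],0],
    [[0,0,0],0],
    [[0,0,0],0]
  ]
}}

```text
time_s: 25.72
tcp_pos: [0.4294, -0.339, 0.0853]
eef_rot: [163.9, 90.0, 155.8]
contact_force: [0.1, 0.3, -1.6]
gripper_width: 0.0301
```

{"method": "step_arm", "body": {
  "steps": [
    [[0.04,0,0],0],
    [[0,0,0],0],
    [[0,0,0],0]
  ]
}}

```text
time_s: 25.97
tcp_pos: [0.4294, -0.339, 0.0845]
eef_rot: [155.2, 90.0, 147.1]
contact_force: [0.5, -0.0, -1.9]
gripper_width: 0.0299
```

{"method": "step_arm", "body": {
  "steps": [
    [[0.04,0,0],0],
    [[0,0,0],0],
    [[0,0,0],0]
  ]
}}

```text
time_s: 26.22
tcp_pos: [0.4294, -0.339, 0.0837]
eef_rot: [172.5, 90.0, 164.4]
contact_force: [0.1, 0.7, -1.1]
gripper_width: 0.0302
```

{"method": "step_arm", "body": {
  "steps": [
    [[0.04,0,0],0],
    [[0,0,0],0],
    [[0,0,0],0]
  ]
}}

```text
time_s: 26.47
tcp_pos: [0.4299, -0.3391, 0.0834]
eef_rot: [-18.4, 89.9, -26.4]
contact_force: [0.9, 1.1, 3.6]
gripper_width: 0.0299
```

{"method": "step_arm", "body": {
  "steps": [
    [[0.04,0,0],0],
    [[0,0,0],0],
    [[0,0,0],0]
  ]
}}

```text
time_s: 26.72
tcp_pos: [0.4304, -0.3392, 0.0832]
eef_rot: [-14.8, 89.9, -22.8]
contact_force: [0.2, 2.4, 8.6]
gripper_width: 0.03
```

```bash
python3 lean.py side 6
```

```text
26.7167 [ 0.43037073 -0.33919617  0.0831915 ] origin [344 133]
-0.015 -0.015 [[310.0, 103.0], [301.0, 202.0], [289.0, 346.0]]
-0.015 0.015 [[300.0, 135.0], [291.0, 236.0], [279.0, 381.0]]
0 -0.015 [[269.0, 98.0], [261.0, 198.0], [250.0, 341.0]]
0 0.015 [[258.0, 130.0], [250.0, 231.0], [239.0, 377.0]]
0.015 -0.015 [[229.0, 94.0], [221.0, 193.0], [211.0, 337.0]]
0.015 0.015 [[217.0, 126.0], [209.0, 226.0], [199.0, 372.0]]
```

View pics/l6.png

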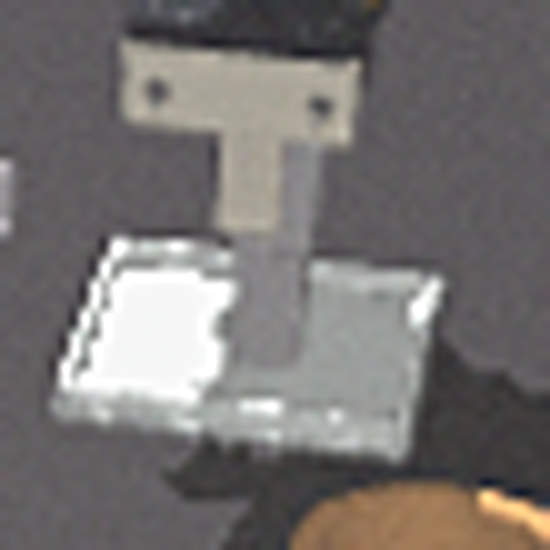

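{"method": "step_arm", "body": {
  "steps": [
    [[-0.04,0,0],0],
    [[0,0,0],0],
    [[0,0,0],0]
  ],
  "grip_force": 5
}}

```text
time_s: 27.02
tcp_pos: [0.4296, -0.339, 0.0832]
eef_rot: [-11.0, 90.0, -19.0]
contact_force: [-0.3, 2.4, 5.2]
gripper_width: 0.0299
```

{"method": "step_arm", "body": {
  "steps": [
    [[0,0,0],0],
    [[0,0,0],0],
    [[0,0,0],0],
    [[0,0,0],0],
    [[0,0,0],0],
    [[0,0,0],0],
    [[0,0,0],0],
    [[0,0,0],0],
    [[0,0,0],0],
    [[0,0,0],0]
  ],
  "fingers": 0
}}

```text
time_s: 27.85
tcp_pos: [0.4295, -0.339, 0.083]
eef_rot: [-4.6, 90.0, -12.7]
contact_force: [0.6, -0.0, 0.5]
gripper_width: 0.0863
```

```bash
python3 v.py 7
```

```text
27.85 [ 0.42945034 -0.33899611  0.08297432] [ 0.57849408 -0.018975    0.45652851] 0.08629301322535488 yang 81.9457845397924
scene crop origin [139 235]
side crop origin [319 109]
```

View pics/v7.png

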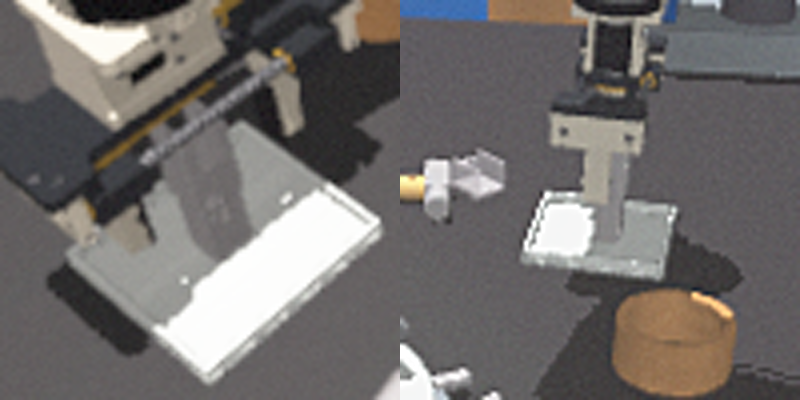

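{"method": "step_arm", "body": {
  "steps": [
    [[-0.2,0,0],0],
    [[-0.4,0,0],0],
    [[-0.8,0,0],0],
    [[-1,0,0],0],
    [[-1,0,0],0],
    [[-1,0,0],0],
    [[-1,0,0],0],
    [[-1,0,0],0],
    [[-0.8,0,0],0],
    [[-0.4,0,-0.4],0],
    [[0,0,-0.8],0],
    [[0,0,-1],0],
    [[0,0,-0.6],0],
    [[0,0,-0.2],0],
    [[0,0,0],0],
    [[0,0,0],0]
  ]
}}

```text
time_s: 29.28
tcp_pos: [0.3703, -0.3308, 0.2352]
eef_rot: [-22.8, 90.0, -30.9]
contact_force: [-0.5, 0.7, -0.3]
gripper_width: 0.0879
```

```bash
python3 - <<'E'
from plant import *
from h import *
s=get_state(); print(s["time_s"],s["tcp_pos"],s["contact_force"])
o=[]
for n in ("scene","side","wrist"):
    i=capture(n); cv2.imwrite(f"pics/{n}9.png",i); o.append(i)
m=camera_model("side")
cv2.imwrite("pics/f9.png",cv2.resize(np.hstack([o[0][200:340,140:300],o[1][110:250,200:400]]),None,fx=2.2,fy=2.2,interpolation=cv2.INTER_CUBIC))
E
```

```text
29.2833 [ 0.37029256 -0.33076787  0.23519642] [-0.51673729  0.65244988 -0.2502632 ]
```

View pics/f9.png

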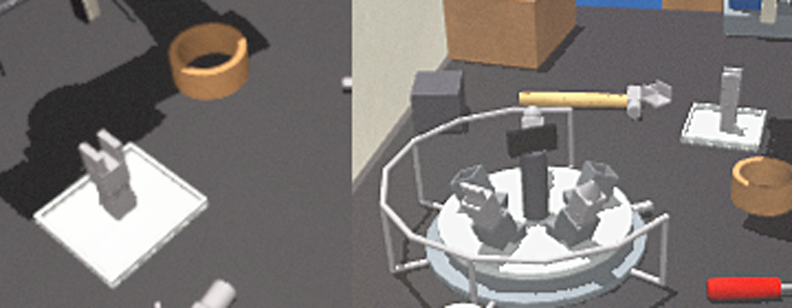

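View pics/scene9.png

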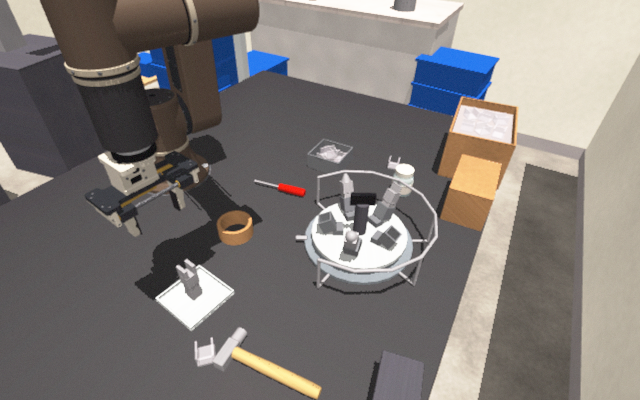

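View pics/wrist9.png

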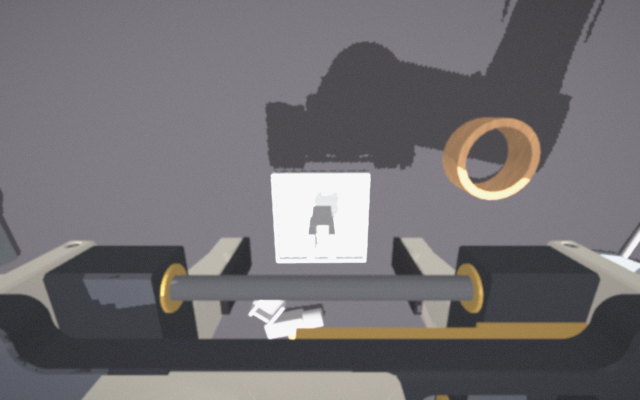

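The insert stands upright, fork up, near the middle of the tray (scene 190,280; tray outline in the wrist view 272–370, 173–262). The empty fork pocket still faces the pointer, the domed, bladed and conical inserts are in their pockets, and the bystanders sit where they started.

```bash
python3 - <<'E'
from plant import *
print(close_job())
E
```

```text
the job is handed in; nothing more can be done
None
```

The job is done and handed in at about 29 s of the 72 s allowed. The forked insert stands upright on its foot, fork up, near the middle of the aluminium tray.

- **Turning:** I gripped the centre bar and turned the carousel about 65° clockwise. Afterwards the bar measured -150.5° and the pointer between -150.3° and -150.5°, so they agree to about 0.3°.
- **Drawing out:** I pulled the insert straight out along its lean. The later pictures show the carousel unmoved and the other three inserts still in their pockets.
- **Standing it up:** The tool can only point down, so the insert came out still leaning at 24°. I held it lightly and pushed its foot against the outside of the fixed tray wall until it stood vertical. I then lifted it over, lowered it until it touched with under 10 N, and let go.
- **Final check:** The pictures show it standing alone and upright, with the gripper clear and no bystander visibly moved.

**What disagreed:**
- Before the push, the side view placed the foot about 4 mm off my estimate from the grip, so I found the bench by touch instead. That touch pressed the insert on the bench with about 20 N for a moment.
- Before I moved over the tray, two views differed by about 2 cm on where its centre was. I used the closer wrist view instead.

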